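# Tip the ball bin and scoop the steel balls onto the scale

## Robot

A 6-joint arm with a two-finger parallel gripper is mounted at the origin on the work surface. World frame = base frame: x ahead of the robot, y to its left, z up, the work surface at z = 0. Lengths are in m, angles in rad, forces in N, time in s.
With the tool pointing down it reaches from about 0.35 to 0.85 m from the base axis. Payload 8.1 kg.
Tool frame: the origin (TCP) lies on the centre line of the jaws, within the pads' length; the fingertips stand 22 mm ahead of it and the grasp point (between the pads) lies 3 mm ahead of it (nose_length is the distance from the TCP to the fingertips, in m); z points along the fingers, y is the direction in which the jaws open and shut (so a half turn about z gives the same grasp; the last joint's range is limited). The gripper opens to 93 mm and grips with 3 to 60 N. Pads are 15 mm wide; open, the fingers measure 128 mm over their backs; the gripper's body (75 mm by 188 mm) begins 65 mm behind the grasp point.
Start: joints at [1.042, 0.13, 1.488, -0, 1.523, -0.085], TCP at [0.258, 0.542, 0.241] pointing down, gripper open.
Joint ranges: [-2.96, 2.96], [-0.89, 2.26], [0.02, 2.5], [-1.34, 4.48], [0, 2.73], [-2.66, 2.66]. Speed limits (rad/s): [2.39, 2.39, 2.79, 3.14, 3.14, 3.14].

## Interface

Orientations are given as a 3x3 rotation matrix whose columns are the frame's x, y, z axes.
In Python, from workcell import sense, get_image, close_job, nose_length gives the robot as it stands.
- The arm moves only by the tool move_arm, never from a script. Its argument "plan" is one flat list of numbers, 7 for each row, row after row: the finger opening in cm, from 0 to 9.3, then the shift along the tool's x, y, z in cm, then the turn, a rotation vector about the tool's x, y, z in rad. In form: [fingers, x, y, z, rx, ry, rz, fingers, x, y, z, rx, ry, rz, ...]. A call has 1 to 10 rows; each row is the pose to reach, as a shift and turn from the pose commanded when the call began, along the tool's axes at that moment; what a row does not reach only later rows make up. A row lasts 1/12 s, in which the tool goes at most 41.7 mm and 7.16 degrees, less where a joint would pass 70% of its speed; a pose out of reach is approached as far as the arm can. A call with a gripper value outside its range is refused whole. The fingers move at their own pace and stop on an object; the grip force is fixed at half the most. Time passes only in rows, so rows that repeat a pose let the fingers close. It gives the time, the measured TCP pose, the force and the opening at its end, in the units of the state.
- sense(): the state, without advancing time (a new reading comes with each control period).
- get_image(name): name is "scene" or "top" or "wrist"; returns a dict with "image" (420x560x3 uint8, red, green, blue), "depth" (420x560 float32, m along the optical axis (not along the pixel's ray), 0 where there is no reading), "fov_y" (degrees; the focal length in pixels is half the picture's height over the tangent of half this angle, whatever the lens; pixels are square), "cx", "cy" (the principal point, pixels), "dist_coeffs" ([k1, k2, p1, p2, k3] as OpenCV has them; the pictures are not rectified), "origin" and "attitude" of the camera in the world; the wrist camera has in their place "mount" (4x4, takes a point from camera to tool coordinates, whose origin is the TCP and whose axes are the flange's). Camera axes: x right, y down, z forward; pixel columns grow to the right and rows downward; lengths in m; the calibration is good to about 2 mm. A picture is of the moment at which its call begins: read the wrist's pose just before it.
- close_job(): hands the job in, once; it reports no verdict.
The state is a dict: "clock": time; "joint_positions": joint angles; "qd": joint speeds; "joint_torque": joint torques, N m; "eef_pos": TCP position; "eef_rot": TCP orientation; "ft_force": force on the tool from outside, world axes, zero at the start; "ft_torque": the same for the moment, N m; "finger_gap": finger opening in m.
Only numpy, scipy, OpenCV 4.12 (cv2) and the standard library are available. Lean on these libraries where they do the work, as an engineer would, in place of code of your own. Each camera call takes 0.05 s, during which the arm holds its last target.

## Task

Press the red tab to tip the blue bin all the way down, so that the three steel balls roll into its low corner, then scoop all three out of that corner with the yellow scoop, without the gripper touching the balls. Stand the loaded scoop upright in the middle of the bench scale's steel plate (not on the round wooden turntable) with the balls still in it, let go of it, leave the bin tipped, and do not disturb the apple, the egg or the mallet.

Things in the scene. Friction and masses are not known exactly. Their poses are not given: they have to be found in the camera images.
- bin (a joint): Tilt of the blue bin about its level hinge, rad: 0 level (start), 0.28 fully tipped (stop). A friction hinge (0.5 N m) keeps it where it is left; pressing the tab takes about 4 N. The hinge line runs along y of bin_corner, under the bin's middle: 120 mm from bin_corner along its x, 8 mm below the inner floor, 60 mm above the table.
- bin_tab (a point): Where to press: top face of the red tab (50 x 50 x 6 mm) that sticks out from the bin's rim at the corner that goes down. Tilts with the bin; axes as bin_corner. Level, it is 123 mm above the table, 152 mm beside the hinge line and 63 mm above it; pressing it fully takes it about 44 mm down and 12 mm outward (-x).
- bin_corner (a point): Low corner of the bin: where two inner walls meet the inner floor. Tilts with the bin: z square to the floor, +x along the floor's diagonal to the opposite high corner (-x looks roughly to the robot); the walls leave at 45 deg either side of +x. Open square bin, inside 170 x 170 mm, 55 deep, walls and floor 4 mm; level, inner floor 68 mm and rim 123 mm above the table.
- scoop_grip (a point): Centre of the grip zone of the scoop's upright wooden post (20 x 20 mm, faces along the scoop's x and y), 90 mm above the underside; post top at 110 mm. The scoop (about 180 g) is a yellow square pan 90 x 90 mm used corner-first: nose corner at -x, post at the rear corner (+x); z up. From here the nose tip lies 117 mm to -x and 90 mm down, the pan's middle 53 mm to -x.
- scoop_pan (a point): Middle of the pan's floor (upper face), 2 mm above the flat underside. Same axes as scoop_grip. The two edges meeting at the nose have bevelled lips, 1 mm at the edge rising to 3.5 mm, that slide under balls and keep them in at up to about 25 degrees nose down; the two rear edges have walls 32 mm high. The nose tip is 64 mm from this point.
- scale_top (a point): Centre of the upper face of the bench scale's square steel plate, 150 x 150 mm, 40 mm above the table; low black housing, display strip on its +x side. Fixed. z up.
- ball0_center (a point): Centre of polished steel ball 1 of 3, 24 mm across, 56 g, slippery; rolls freely in the bin.
- ball1_center (a point): Centre of polished steel ball 2 of 3, 24 mm across, 56 g, slippery; rolls freely in the bin.
- ball2_center (a point): Centre of polished steel ball 3 of 3, 24 mm across, 56 g, slippery; rolls freely in the bin.
There are look-alikes about, which are no part of the job. Of the things that look like the part that bears scoop_grip, the largest one is meant.

How it is judged:
By the outcome, as a careful person would: the job done as asked, in the order asked, and still so for the second after the job is handed in, with the robot touching nothing.
It also fails if it takes over 69 s, if anything falls off the work surface, if the arm or the gripper's body presses on something with over 40 N, if the wrist force passes 120 N, or if a joint passes its speed limit or range.

## Working session

There is one attempt and no reset: what is moved stays moved. The work goes in short steps, Python scripts to look and compute and a tool call to move; the robot and the scene stay as the last step left them, time stands still between calls to the robot, and variables do not carry over. Pictures are saved under pics/ and viewed, and the job is handed in when it is done.

Besides the shell and the picture viewer there is one more tool, called after ">>>" as name(argument=value, ...) on one line, values as JSON. move_arm: Moves the arm, as the interface text tells. Its arguments: {"type":"object","properties":{"plan":{"type":"array"}},"required":["plan"]}

```bash
mkdir -p pics; ls
python3 - <<'E'
from workcell import sense,get_image
import cv2,numpy as np
s=sense();print(s['clock'],s['eef_pos'],s['eef_rot'],s['finger_gap'])
for n in ["scene","top"]:
    d=get_image(n)
    cv2.imwrite(f"pics/{n}0.png",d['image'][:,:,::-1]); np.savez(f"{n}0.npz",**{k:np.array(v) for k,v in d.items()})
    print(n,d['fov_y'],d['cx'],d['cy'],d['dist_coeffs'],d['origin'],d['attitude'])
E
```

```text
pics
0.0 [0.25733565 0.54143546 0.23961749] [[-9.03142184e-01  4.29340628e-01 -9.05933045e-04]
 [ 4.29341559e-01  9.03140841e-01 -1.56419683e-03]
 [ 1.46611885e-04 -1.80164684e-03 -9.99998366e-01]] 0.09321119003226296
scene 57.258176199074626 282.2921659838314 207.844191128493 [-0.0663471  0.         0.         0.         0.       ] [1.08548424 0.1748335  0.76390072] [[-0.15135383  0.74106247 -0.65415475]
 [ 0.9884553   0.10882221 -0.1054222 ]
 [-0.00693787 -0.66255878 -0.74897779]]
top 47.17299681813493 276.5307715435523 220.25552598918281 [-0.13819085  0.          0.          0.          0.        ] [0.36055328 0.05925018 1.28966556] [[ 0.01817473 -0.9915664   0.12831892]
 [-0.99981477 -0.01883694 -0.00394883]
 [ 0.00633267 -0.12822338 -0.99172509]]
```

View pics/scene0.png

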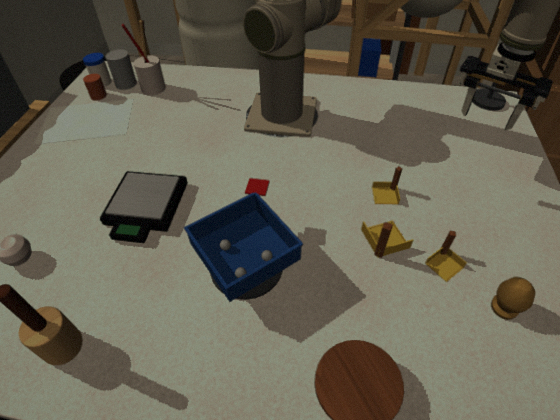

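View pics/top0.png

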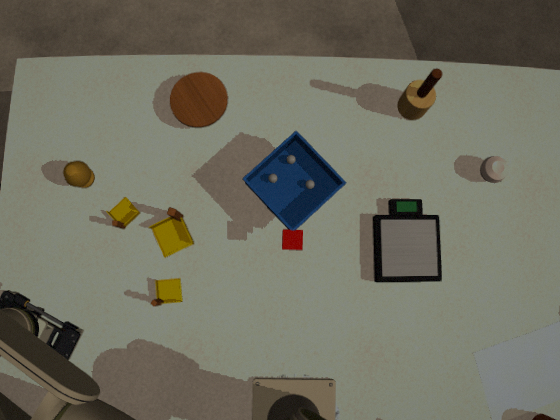

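The top view shows three yellow scoops: (172,232), (124,210) and (168,290). The one at (172,232) looks largest. The red tab is at (292,240), the bin's low corner near (293,228) and the scale plate at (407,248). The turntable is at (199,99). I'll enlarge and measure.

```bash
cat > h.py <<'E'
import numpy as np,cv2
def load(f): return dict(np.load(f))
def K(d):
    f=210/np.tan(np.radians(float(d['fov_y'])/2)); return np.array([[f,0,float(d['cx'])],[0,f,float(d['cy'])],[0,0,1]])
def rays(d,uv):
    p=cv2.undistortPoints(np.array(uv,float).reshape(-1,1,2),K(d),np.array(d['dist_coeffs'],float)).reshape(-1,2)
    return np.c_[p,np.ones(len(p))]
def cloud(d):
    H,W=d['depth'].shape; u,v=np.meshgrid(np.arange(W),np.arange(H))
    r=rays(d,np.stack([u,v],-1).reshape(-1,2))*d['depth'].reshape(-1,1)
    return (r@np.array(d['attitude']).T+d['origin']).reshape(H,W,3)
def at_z(d,uv,z):
    r=rays(d,uv)@np.array(d['attitude']).T; o=np.array(d['origin'])
    return o+r*((z-o[2])/r[:,2])[:,None]
def proj(d,P):
    R=np.array(d['attitude']);pc=(np.atleast_2d(P)-d['origin'])@R
    return cv2.projectPoints(pc,np.zeros(3),np.zeros(3),K(d),np.array(d['dist_coeffs'],float))[0].reshape(-1,2)
E
python3 - <<'E'
from h import *
d=load('top0.npz');im=d['image'];P=cloud(d)
hsv=cv2.cvtColor(im,cv2.COLOR_RGB2HSV)
def comps(m,amin=60):
    n,l,s,c=cv2.connectedComponentsWithStats(m.astype(np.uint8))
    for i in range(1,n):
        if s[i,4]>=amin: yield l==i,s[i],c[i]
np.set_printoptions(precision=4,suppress=True)
H,S,V=[hsv[...,i].astype(int) for i in range(3)]
for nm,m in dict(red=((H<6)|(H>174))&(S>200)&(V>100),yellow=(H>20)&(H<32)&(S>200)&(V>100),blue=(H>100)&(H<125)&(S>150)).items():
    for c,s,ce in comps(m):
        p=P[c];print(nm,s,ce,np.median(p,0),np.percentile(p[:,2],[2,98]))
        r=cv2.minAreaRect(p[:,:2].astype(np.float32)*1000);print('   rect',r, cv2.boxPoints(r)/1000)
a=cv2.resize(im[180:320,80:220],None,fx=4,fy=4,interpolation=cv2.INTER_CUBIC)
cv2.imwrite('pics/crop1.png',a[:,:,::-1])
a=cv2.resize(im[120:260,230:370],None,fx=4,fy=4,interpolation=cv2.INTER_CUBIC)
cv2.imwrite('pics/crop2.png',a[:,:,::-1])
s=load('scene0.npz')
a=cv2.resize(s['image'][150:290,350:490],None,fx=4,fy=4,interpolation=cv2.INTER_CUBIC)
cv2.imwrite('pics/crop3.png',a[:,:,::-1])
# scale
m=(P[...,2]>0.03)&(P[...,2]<0.05);m[:,:360]=0;m[:200]=0;m[300:]=0;m[:,460:]=0
p=P[m];
m2=m&(V>110);r=cv2.minAreaRect(P[m2][:,:2].astype(np.float32)*1000);print('scale',r,np.median(P[m2],0))
E
```

```text
red [282 230  21  19 362] [292.0442 239.1077] [0.4663 0.0161 0.1214] [0.1168 0.1261]
   rect ((466.473876953125, 15.892351150512695), (48.24433517456055, 45.37580108642578), 89.7159652709961) [[ 0.4437 -0.0081]
 [ 0.489  -0.0083]
 [ 0.4893  0.0399]
 [ 0.4439  0.0401]]
yellow [107 197  32  28 411] [123.2433 210.9854] [ 0.5444  0.4748 -0.0001] [-0.0056  0.0221]
   rect ((447.1820068359375, 288.6399230957031), (485.9735412597656, 65.77631378173828), 61.602909088134766) [[0.3027 0.0905]
 [0.3606 0.0593]
 [0.5917 0.4867]
 [0.5338 0.518 ]]
yellow [152 220  40  37 947] [171.8627 236.4467] [0.4783 0.3374 0.0006] [-0.0047  0.0307]
   rect ((448.8047790527344, 221.49822998046875), (354.4083557128906, 104.14270782470703), 77.83235168457031) [[0.3606 0.0593]
 [0.4624 0.0373]
 [0.5371 0.3837]
 [0.4353 0.4057]]
yellow [156 279  26  24 497] [169.4185 290.1549] [ 0.3338  0.3368 -0.0001] [-0.0057  0.0073]
   rect ((347.0122985839844, 214.6885986328125), (60.34892272949219, 311.8938903808594), 6.815639495849609) [[0.2985 0.366 ]
 [0.3356 0.0563]
 [0.3955 0.0634]
 [0.3585 0.3731]]
blue [ 243  132  102   98 5007] [293.5768 181.314 ] [0.6198 0.0121 0.0674] [0.0615 0.1242]
   rect ((560.171630859375, 49.990325927734375), (211.2120819091797, 339.29705810546875), 55.44184875488281) [[ 0.3606  0.0593]
 [ 0.64   -0.1332]
 [ 0.7598  0.0407]
 [ 0.4804  0.2332]]
scale ((465.7201232910156, -304.7467346191406), (124.06796264648438, 127.69715118408203), 85.52052307128906) [ 0.4902 -0.332   0.0387]
```

View pics/crop1.png

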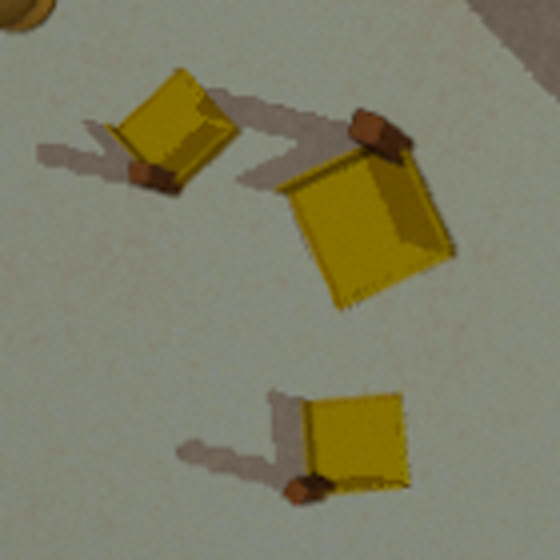

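View pics/crop2.png

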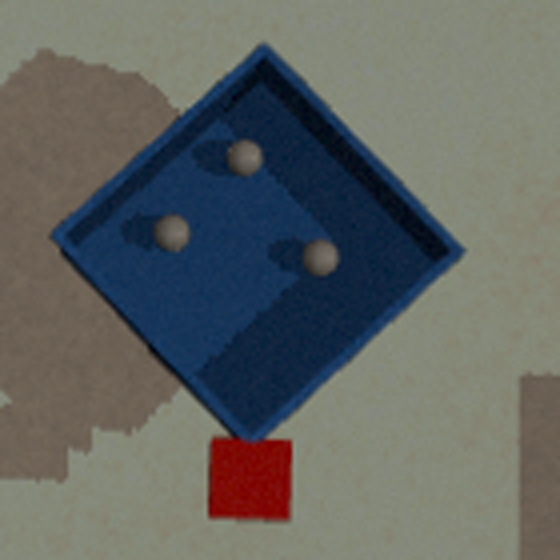

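View pics/crop3.png

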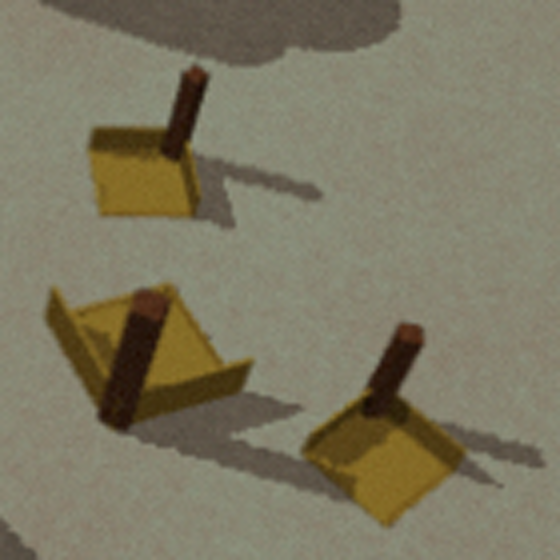

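Run:
```python
from h import *
np.set_printoptions(precision=4,suppress=True)
t=load('top0.npz');s=load('scene0.npz')
c=at_z(t,[[292.5,230],[296.25,130.75],[243,178.75],[346,182.5]],.123);print('rim',c,c.mean(0),np.linalg.norm(c[0]-c[1]),np.linalg.norm(c[2]-c[3]),np.degrees(np.arctan2(*(c[1]-c[0])[[1,0]])),np.degrees(np.arctan2(*(c[2]-c[3])[[1,0]])))
print('tab',at_z(t,[[292.2,239.7]],.123))
print('nose',at_z(t,[[165.5,257]],.002),at_z(s,[[393.5,221.8]],.002))
print('post',at_z(t,[[171.5,212.5]],.11),at_z(s,[[387.5,224.5]],.11))
# scale fit
P=cloud(t);V=t['image'].max(2)
m=((abs(P[...,2]-.04)<.008)&(V>90)).astype(np.uint8);m[:,:370]=0;m[:,450:]=0;m[:205]=0;m[295:]=0
n,l,st,ce=cv2.connectedComponentsWithStats(m);i=1+np.argmax(st[1:,4]);m=l==i
v,u=np.nonzero(m);q=at_z(t,np.c_[u,v],.04);r=cv2.minAreaRect((q[:,:2]*1000).astype(np.float32));print('scale',r)
im=s['image'];a=cv2.resize(im[205:275,345:425],None,fx=8,fy=8,interpolation=cv2.INTER_CUBIC);cv2.imwrite('pics/c4.png',np.clip(a[:,:,::-1]*1.4,0,255))
a=cv2.resize(t['image'][195:265,140:210],None,fx=8,fy=8,interpolation=cv2.INTER_CUBIC);cv2.imwrite('pics/c5.png',np.clip(a[:,:,::-1]*1.4,0,255))
```

```text
rim [[ 0.4883  0.0152  0.123 ]
 [ 0.7398  0.0091  0.123 ]
 [ 0.6136  0.1395  0.123 ]
 [ 0.6093 -0.1161  0.123 ]] [0.6127 0.0119 0.123 ] 0.25163885635691263 0.25567214652416764 -1.399767079184355 89.04111429663732
tab [[0.4645 0.0156 0.123 ]]
nose [[0.4218 0.3511 0.002 ]] [[0.4259 0.3576 0.002 ]]
post [[0.5277 0.3166 0.11  ]] [[0.529  0.3183 0.11  ]]
scale ((456.5494689941406, -295.5753173828125), (146.0288848876953, 146.72830200195312), 1.0909243822097778)[ WARN:0@0.099] global loadsave.cpp:1063 imwrite_ Unsupported depth image for selected encoder is fallbacked to CV_8U.
```

View pics/c5.png

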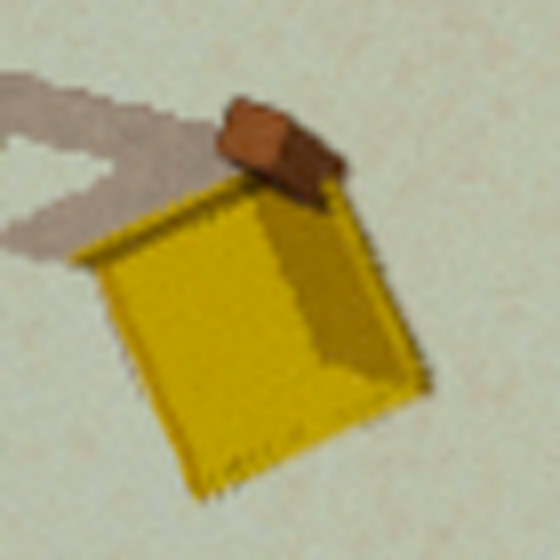

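View pics/c4.png

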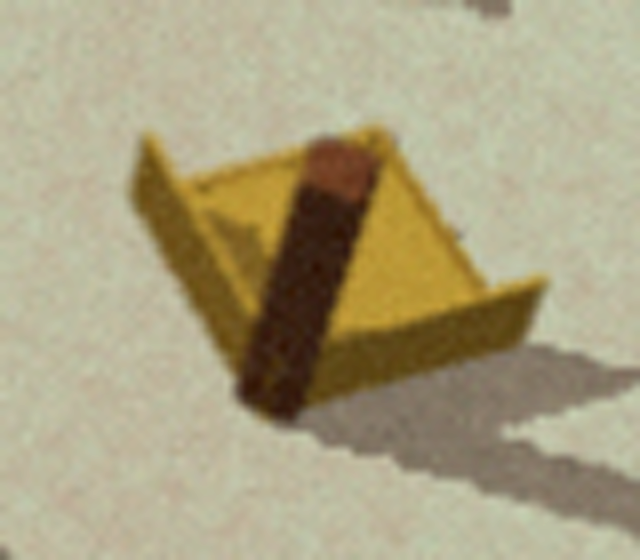

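```bash
cat >> h.py <<'E'
from scipy.spatial.transform import Rotation as Ro
def rel(s,pos,R):
    """shift cm, rotvec in tool axes"""
    R0=np.array(s['eef_rot']);p=R0.T@(np.array(pos)-s['eef_pos'])*100
    rv=Ro.from_matrix(R0.T@R).as_rotvec();return np.round(p,2),np.round(rv,3),np.linalg.norm(p),np.degrees(np.linalg.norm(rv))
def down(ang,tilt=0):
    """tool down with tool x at world azimuth ang deg; then tilt about world y (rad, + leans fingers...)"""
    a=np.radians(ang);x=np.array([np.cos(a),np.sin(a),0]);z=np.array([0,0,-1.]);R=np.c_[x,np.cross(z,x),z]
    return Ro.from_euler('y',tilt).as_matrix()@R
E
python3 - <<'E'
from h import *
from scipy.optimize import least_squares
np.set_printoptions(precision=4,suppress=True)
t=load('top0.npz');s=load('scene0.npz')
# scoop local (origin pan middle at underside)
M=np.array([[53,0,110],[-64,0,1.],[0,64,33],[0,-64,33]])/1000
ut=np.array([[253,137],[203,497],[78,258],[430,385]])/8+[140,195]
us=np.array([[341,170],[380,130],[547,280],[150,133]])/8+[345,205]
def pts(p): 
    c,n=np.cos(p[2]),np.sin(p[2]);R=np.array([[c,-n,0],[n,c,0],[0,0,1]]);return M@R.T+[p[0],p[1],0]
f=lambda p:np.r_[(proj(t,pts(p))-ut).ravel(),(proj(s,pts(p))-us).ravel()]
r=least_squares(f,[.477,.334,-.33],loss='soft_l1');print(r.x,np.degrees(r.x[2]));print(f(r.x).reshape(-1,2))
for d,u in((t,ut),(s,us)):
    f1=lambda p:(proj(d,pts(p))-u).ravel();q=least_squares(f1,[.477,.334,-.33]);print(q.x,np.sqrt(2*q.cost/8))
p=r.x;print('grip',p[:2]+.053*np.array([np.cos(p[2]),np.sin(p[2])]))
from workcell import sense
print(rel(sense(),[.461,.0145,.19],down(180)),)
E
```

```text
[ 0.4814  0.3339 -0.3212] -18.40459734486366
[[-0.3104 -1.2034]
 [-0.9335  0.2913]
 [-1.6742 -1.3488]
 [-0.9533 -1.0524]
 [-0.579  -0.8808]
 [-0.493  -0.8925]
 [-0.2563 -0.3782]
 [-1.6124 -0.671 ]]
[ 0.4792  0.3313 -0.3199] 0.580341403271872
[ 0.4832  0.3356 -0.3245] 0.41873122576535404
grip [0.5317 0.3172]
(array([-41.02, -38.84,   5.03]), array([-0.002, -0.   , -0.444]), np.float64(56.711478549811886), np.float64(25.42859560416792))
```

>>> move_arm(plan=[0,-20.5,-19.4,2,0,0,-0.444,0,-20.5,-19.4,2,0,0,-0.444,0,-20.5,-19.4,2,0,0,-0.444,0,-20.5,-19.4,2,0,0,-0.444,0,-41,-38.8,5,0,0,-0.444,0,-41,-38.8,5,0,0,-0.444,0,-41,-38.8,5,0,0,-0.444,0,-41,-38.8,5,0,0,-0.444,0,-41,-38.8,5,0,0,-0.444,0,-41,-38.8,5,0,0,-0.444])

```text
clock: 0.93
eef_pos: [0.4064, 0.1555, 0.2049]
eef_rot: [[-1.0, -0.001, 0.0], [-0.001, 1.0, 0.0], [-0.0, 0.0, -1.0]]
ft_force: [1.3, 0.8, 0.1]
finger_gap: 0.0308
```

>>> move_arm(plan=[0,0,0,0,0,0,0])

```text
clock: 1.02
eef_pos: [0.4079, 0.151, 0.2042]
eef_rot: [[-1.0, 0.007, -0.0], [0.007, 1.0, -0.003], [0.0, -0.003, -1.0]]
ft_force: [0.2, -0.1, 0.2]
finger_gap: 0.0242
```

Run:
```python
from h import *
from workcell import *
s=sense();print(s['clock'],s['eef_pos'],s['finger_gap'],s['ft_force'])
print(rel(s,[.461,.0145,.152],down(180)))
```

```text
1.0167 [0.40786663 0.15101103 0.20417222] 0.02421844705814334 [ 0.15899904 -0.11147295  0.24071849]
(array([ -5.41, -13.6 ,   5.26]), array([-0.003, -0.   , -0.007]), np.float64(15.550033971434244), np.float64(0.41952898658779203))
```

>>> move_arm(plan=[0,-5.3,-13.6,3,0,0,0,0,-5.3,-13.6,3,0,0,0,0,-5.3,-13.6,3,0,0,0,0,-5.3,-13.6,3,0,0,0,0,-5.3,-13.6,5.2,0,0,0,0,-5.3,-13.6,5.2,0,0,0,0,-5.3,-13.6,5.2,0,0,0,0,-5.3,-13.6,5.2,0,0,0])

```text
clock: 1.68
eef_pos: [0.4592, 0.0223, 0.1536]
eef_rot: [[-1.0, -0.001, -0.001], [-0.001, 1.0, 0.0], [0.001, 0.0, -1.0]]
ft_force: [-0.1, 0.5, 0.7]
finger_gap: 0.0003
```

Run:
```python
from h import *
from workcell import *
s=sense();print(s['clock'],s['eef_pos'],s['finger_gap'],s['ft_force'])
print(rel(s,[.461,.0145,.152],down(180)))
for n in ['top','scene']:
    d=get_image(n);a=d['image'];cv2.imwrite(f'pics/{n}1.png',a[:,:,::-1])
```

```text
1.6833 [0.45916248 0.02230084 0.15362202] 0.0002585333452588115 [-0.10421354  0.48718619  0.66382466]
(array([-0.18, -0.78,  0.16]), array([ 0.   , -0.001,  0.001]), np.float64(0.8176829375032498), np.float64(0.07154105065822317))
```

View pics/scene1.png

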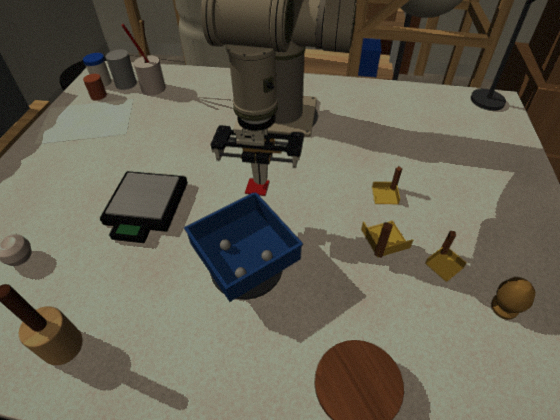

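>>> move_arm(plan=[0,0,-0.7,0.6,0,0,0,0,0,-0.7,1.0,0,0,0,0,0.1,-0.7,1.4,0,0,0,0,0.2,-0.7,1.8,0,0,0,0,0.3,-0.7,2.2,0,0,0,0,0.4,-0.7,2.6,0,0,0,0,0.5,-0.7,3.0,0,0,0,0,0.6,-0.7,3.4,0,0,0,0,0.7,-0.7,3.8,0,0,0,0,0.8,-0.7,4.2,0,0,0])

```text
clock: 2.62
eef_pos: [0.4505, 0.0145, 0.1107]
eef_rot: [[-1.0, -0.0, -0.002], [-0.0, 1.0, -0.0], [0.002, -0.0, -1.0]]
ft_force: [-2.4, -0.5, 2.6]
finger_gap: 0.0004
```

>>> move_arm(plan=[0,0,0,0.3,0,0,0,0,0.1,0,0.6,0,0,0,0,0.1,0,0.9,0,0,0,0,0.1,0,0.9,0,0,0])

```text
clock: 2.95
eef_pos: [0.4503, 0.0145, 0.1029]
eef_rot: [[-1.0, -0.0, -0.0], [-0.0, 1.0, 0.0], [0.0, 0.0, -1.0]]
ft_force: [-8.6, -0.4, 12.8]
finger_gap: 0.0005
```

>>> move_arm(plan=[0,0,0,0.1,0,0,0,0,0,0,0.2,0,0,0,0,0,0,0.2,0,0,0])

```text
clock: 3.2
eef_pos: [0.4505, 0.0145, 0.1025]
eef_rot: [[-1.0, -0.001, -0.0], [-0.001, 1.0, -0.0], [0.0, -0.0, -1.0]]
ft_force: [-17.8, 0.7, 28.8]
finger_gap: 0.0007
```

>>> move_arm(plan=[0,0,0,-2,0,0,0,0,0,0,-6,0,0,0,3,0,0,-10,0,0,0,9.3,0,8,-12,0,0,0.4,9.3,0,12,-12,0,0,0.8,9.3,0,16,-12,0,0,0.8,9.3,0,20,-12,0,0,0.8,9.3,0,20,-12,0,0,0.8,9.3,0,20,-12,0,0,0.8])

```text
clock: 3.95
eef_pos: [0.4505, 0.2178, 0.2206]
eef_rot: [[-0.786, 0.618, 0.002], [0.618, 0.786, 0.002], [-0.0, 0.003, -1.0]]
ft_force: [0.4, 0.1, -0.1]
finger_gap: 0.0426
```

Run:
```python
from h import *
from workcell import *
s=sense();print(s['clock'],s['eef_pos'],s['finger_gap'],s['ft_force'],s['joint_positions'])
a=-18.4+90
for ang in (a,a+180): print(rel(s,[.531,.317,.20],down(ang)))
for n in ['top','scene']:
    d=get_image(n);a=d['image'];cv2.imwrite(f'pics/{n}2.png',a[:,:,::-1]);np.savez(f"{n}2.npz",**{k:np.array(v) for k,v in d.items()})
```

```text
3.95 [0.45054218 0.21782373 0.22057112] 0.04260013901285006 [ 0.39402363  0.11859542 -0.12171295] [ 3.47054299e-01 -1.34068658e-01  1.78895122e+00  1.11326164e-03
  1.48436392e+00 -5.58029719e-01]
(array([-0.2 , 12.76,  2.09]), array([ 2.000e-03, -1.000e-03,  1.226e+00]), np.float64(12.935441744163649), np.float64(70.25219978863258))
(array([-0.2 , 12.76,  2.09]), array([ 1.000e-03,  3.000e-03, -1.915e+00]), np.float64(12.935441744163649), np.float64(109.74800520767707))
```

View pics/top2.png

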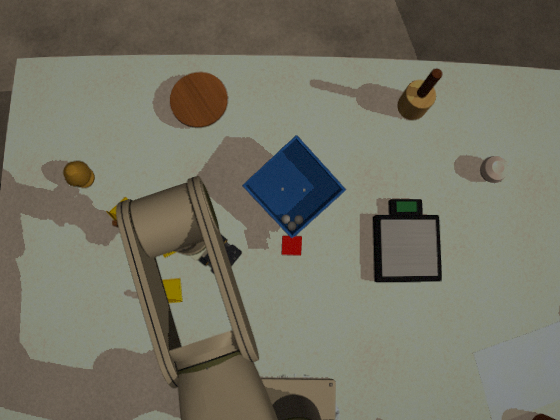

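View pics/scene2.png

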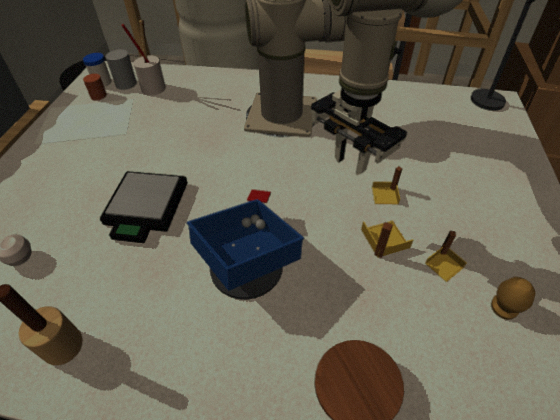

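>>> move_arm(plan=[9.3,0,6,2,0,0,0.6,9.3,0,12.7,2,0,0,1.226,9.3,-0.2,12.7,2,0,0,1.226,9.3,-0.2,12.7,2,0,0,1.226,9.3,-0.2,12.7,2,0,0,1.226,9.3,-0.2,12.7,2,0,0,1.226,9.3,-0.2,12.7,2,0,0,1.226,9.3,-0.2,12.7,2,0,0,1.226,9.3,-0.2,12.7,2,0,0,1.226,9.3,-0.2,12.7,2,0,0,1.226])

```text
clock: 4.88
eef_pos: [0.5306, 0.3128, 0.1999]
eef_rot: [[0.316, 0.949, 0.001], [0.949, -0.316, 0.0], [0.0, 0.0, -1.0]]
ft_force: [0.7, 0.2, 0.6]
finger_gap: 0.0928
```

>>> move_arm(plan=[9.3,0,0,0,0,0,0.1,9.3,0,0,0,0,0,0.1])

```text
clock: 5.05
eef_pos: [0.5305, 0.3128, 0.1999]
eef_rot: [[0.408, 0.913, 0.0], [0.913, -0.408, 0.0], [0.0, 0.0, -1.0]]
ft_force: [-0.5, 0.7, 0.5]
finger_gap: 0.0932
```

Run:
```python
from h import *
from workcell import *
s=sense();print(s['clock'],s['eef_pos'],s['finger_gap'],s['ft_force'],s['joint_positions'])
R=np.array(s['eef_rot']);print(np.degrees(np.arctan2(R[1,0],R[0,0])))
d=get_image('wrist');cv2.imwrite('pics/w3.png',d['image'][:,:,::-1]);print(d['mount'],d['fov_y'])
np.savez("w3.npz",R=R,p=s['eef_pos'],**{k:np.array(v) for k,v in d.items()})
im=load('top2.npz')['image'];a=cv2.resize(im[120:260,230:370],None,fx=4,fy=4,interpolation=cv2.INTER_CUBIC)
cv2.imwrite('pics/crop6.png',a[:,:,::-1])
```

```text
5.05 [0.53053664 0.31276703 0.19993968] 0.09323089581442835 [-0.52404922  0.68167476  0.53647772] [ 4.49547685e-01  1.93465153e-01  1.49274297e+00 -1.62504447e-04
  1.45495766e+00  8.69943652e-01]
65.91416205184885
[[ 4.41629555e-04 -9.63020672e-01 -2.69427154e-01  7.51657991e-02]
 [ 9.99998947e-01  7.97799019e-04 -1.21245336e-03  1.65770961e-03]
 [ 1.38256637e-03 -2.69426334e-01  9.63020010e-01 -1.45107642e-01]
 [ 0.00000000e+00  0.00000000e+00  0.00000000e+00  1.00000000e+00]] 64.45108219644398
```

View pics/w3.png

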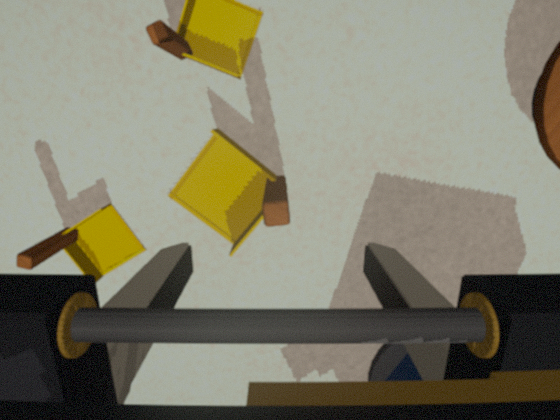

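View pics/crop6.png

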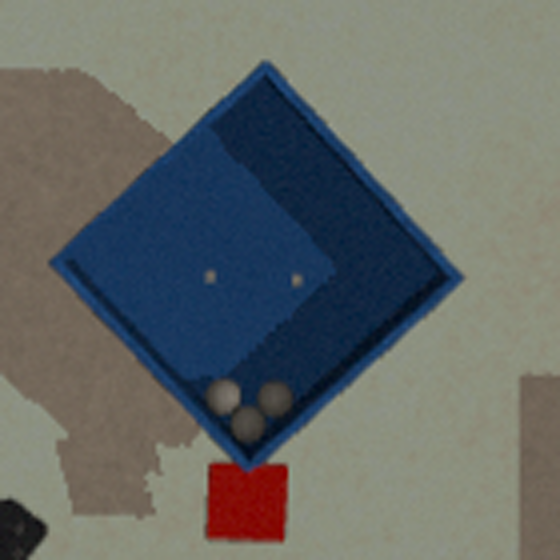

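```bash
cat >> h.py <<'E'
def wr(f):
    d=load(f);T=d['mount'];d['attitude']=d['R']@T[:3,:3];d['origin']=d['p']+d['R']@T[:3,3];return d
E
python3 - <<'E'
from h import *
np.set_printoptions(precision=4,suppress=True)
t=load('top2.npz');P=cloud(t)
for u,v in [(282,189),(304,190)]: print(P[v-2:v+3,u-2:u+3,2],P[v,u])
d=wr('w3.npz');a=cv2.resize(d['image'][115:265,150:310],None,fx=5,fy=5,interpolation=cv2.INTER_CUBIC).copy()
c,n=np.cos(-.321),np.sin(-.321);R=np.array([[c,-n,0],[n,c,0],[0,0,1]])
M=np.array([[53,0,110],[43,-10,110],[43,10,110],[63,10,110],[63,-10,110],[-64,0,1.],[0,64,33],[0,-64,33]])/1000
q=proj(d,M@R.T+[.4807,.334,0]);print(q)
for x in q: cv2.circle(a,tuple(int(round(z)) for z in (x-[150,115]+.5)*5-.5),3,(0,0,255),-1)
cv2.imwrite('pics/w3c.png',a[:,:,::-1])
E
```

```text
[[0.068  0.068  0.0666 0.0657 0.0655]
 [0.0634 0.063  0.0639 0.0634 0.0618]
 [0.0651 0.0629 0.0647 0.0651 0.0636]
 [0.0645 0.0601 0.0609 0.0666 0.0649]
 [0.0622 0.063  0.0615 0.0578 0.062 ]] [0.601  0.0417 0.0647]
[[0.0632 0.0631 0.0632 0.0606 0.0704]
 [0.0664 0.0681 0.0676 0.0617 0.0642]
 [0.0631 0.0647 0.0644 0.0664 0.0667]
 [0.0639 0.0615 0.0629 0.0653 0.0616]
 [0.0622 0.0649 0.0625 0.0581 0.0632]] [ 0.5995 -0.0154  0.0644]
[[273.9796 214.383 ]
 [262.0079 228.4241]
 [258.9506 202.6138]
 [286.2461 199.9955]
 [288.7177 225.9221]
 [166.0641 195.2033]
 [210.3109 128.9438]
 [229.4612 257.4183]]
```

View pics/w3c.png

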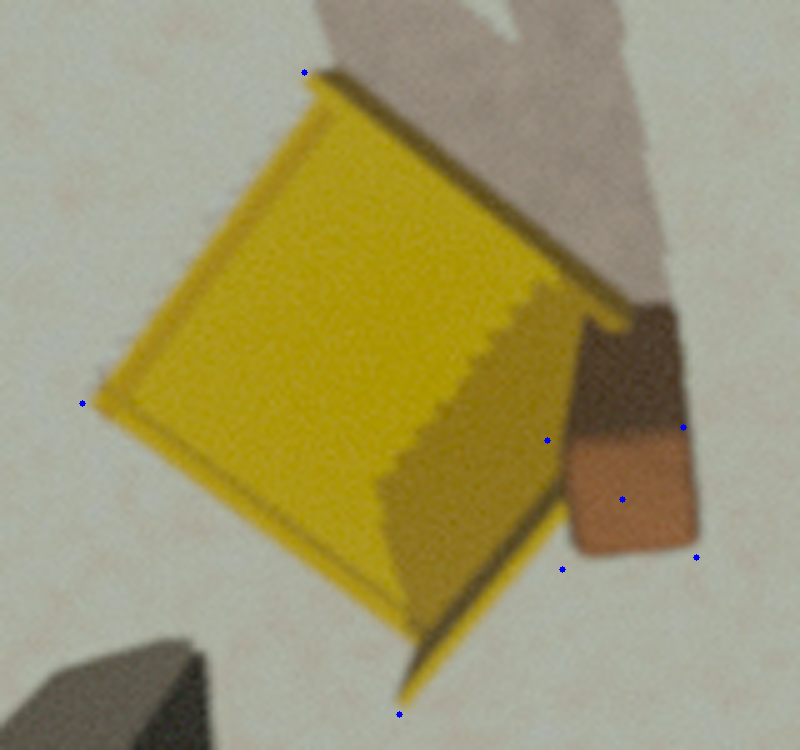

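Run:
```python
from h import *
from workcell import sense
from scipy.optimize import least_squares
d=wr('w3.npz')
M=np.array([[53,0,110],[-64,0,1.],[0,64,33],[0,-64,33]])/1000
u=(np.array([[636,493],[97,402],[308,78],[402,708]])+.5)/5-.5+[150,115]
def pts(p): 
    c,n=np.cos(p[2]),np.sin(p[2]);R=np.array([[c,-n,0],[n,c,0],[0,0,1]]);return M@R.T+[p[0],p[1],0]
f=lambda p:(proj(d,pts(p))-u).ravel()
r=least_squares(f,[.48,.334,-.32]);p=r.x;print(p,np.degrees(p[2]),f(p).round(1))
g=p[:2]+.053*np.array([np.cos(p[2]),np.sin(p[2])]);print(g)
s=sense();print(rel(s,[*g,.093],down(90+np.degrees(p[2]))))
```

```text
[ 0.48234403  0.3335595  -0.31601827] -18.10651332420481 [-0.6  0.5 -1.3  0.2  0.6 -1.5  1.4  1. ]
[0.53271949 0.31708792]
(array([ 0.48,  0.04, 10.7 ]), array([ 0.   , -0.   , -0.098]), np.float64(10.708545942681837), np.float64(5.63950717254362))
```

>>> move_arm(plan=[9.3,0.4,0,3,0,0,-0.098,9.3,0.4,0,6,0,0,-0.098,9.3,0.4,0,9,0,0,-0.098,9.3,0.4,0,10.7,0,0,-0.098,9.3,0.4,0,10.7,0,0,-0.098,9.3,0.4,0,10.7,0,0,-0.098])

```text
clock: 5.6
eef_pos: [0.531, 0.3164, 0.0922]
eef_rot: [[0.311, 0.95, -0.002], [0.95, -0.311, -0.001], [-0.002, -0.002, -1.0]]
ft_force: [-0.1, -0.2, 0.4]
finger_gap: 0.0929
```

>>> move_arm(plan=[1,0,0,0,0,0,0,1,0,0,0,0,0,0,1,0,0,0,0,0,0,1,0,0,0,0,0,0,1,0,0,0,0,0,0,1,0,0,0,0,0,0,1,0,0,0,0,0,0,1,0,0,0,0,0,0,1,0,0,0,0,0,0])

```text
clock: 6.35
eef_pos: [0.5315, 0.3171, 0.0932]
eef_rot: [[0.314, 0.95, -0.0], [0.95, -0.314, -0.0], [-0.0, -0.0, -1.0]]
ft_force: [0.0, -0.1, -0.6]
finger_gap: 0.0376
```

>>> move_arm(plan=[0,0,0,0,0,0,0,0,0,0,0,0,0,0,0,0,0,0,0,0,0,0,0,0,0,0,0,0,0,0,0,0,0,0,0,0,0,0,0,0,0,0])

```text
clock: 6.85
eef_pos: [0.5316, 0.3171, 0.0932]
eef_rot: [[0.314, 0.95, -0.0], [0.95, -0.314, -0.0], [-0.0, -0.0, -1.0]]
ft_force: [-0.7, 0.9, 0.8]
finger_gap: 0.0198
```

Run:
```python
from h import *
from workcell import *
s=sense();print(s['clock'],s['eef_pos'],s['finger_gap'],s['ft_force'])
R=np.array(s['eef_rot']);print(R)
d=get_image('wrist');cv2.imwrite('pics/w4.png',d['image'][:,:,::-1]);
np.savez("w4.npz",R=R,p=s['eef_pos'],**{k:np.array(v) for k,v in d.items()})
```

```text
6.85 [0.53161703 0.31707264 0.09321179] 0.019795963342427666 [-0.68699407  0.88666238  0.7788837 ]
[[ 3.13713684e-01  9.49517627e-01 -1.32052886e-05]
 [ 9.49517627e-01 -3.13713684e-01 -1.09544647e-05]
 [-1.45441371e-05 -9.10208886e-06 -1.00000000e+00]]
```

View pics/w4.png

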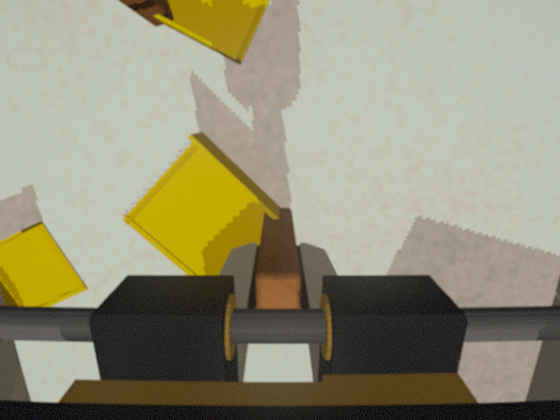

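```bash
cat >> h.py <<'E'
def binT(xc,yc,yaw,th=.28):
    R=Ro.from_euler('z',yaw).as_matrix()@Ro.from_euler('y',-th).as_matrix()
    return R,np.array([xc,yc,.06])
E
python3 - <<'E'
from h import *
from scipy.optimize import least_squares
t=load('top2.npz');t0=load('top0.npz');s=load('scene2.npz')
L=.1259;Q=np.array([[-L,0,.063],[L,0,.063],[0,L,.063],[0,-L,.063]])
u1=(np.array([[248,470],[266,62],[50,263],[463,276]])+.5)/4-.5+[230,120]
u0=(np.array([[250,440],[265,43],[52,235],[464,250]])+.5)/4-.5+[230,120]
def pr(d,p,th):
    R,o=binT(*p,th);return proj(d,Q@R.T+o)
f=lambda p:np.r_[(pr(t,p,.28)-u1).ravel()]
g=lambda p:np.r_[(pr(t0,p,0)-u0).ravel()]
for F in (f,g):
    r=least_squares(F,[.613,.012,-.02]);print(r.x,F(r.x).round(1))
h=lambda p:np.r_[(pr(t,p[:3],p[3])-u1).ravel()]
r=least_squares(h,[.613,.012,-.02,.28]);print(r.x)
for d,n,th,o in ((s,'scene2',.28,(180,190)),(t,'top2',.28,(230,120))):
    a=cv2.resize(d['image'][o[1]:o[1]+140,o[0]:o[0]+140],None,fx=4,fy=4,interpolation=cv2.INTER_CUBIC).copy()
    for x in pr(d,[.6137,.0128,-.021],th): cv2.circle(a,tuple(int(round(z)) for z in (x-o+.5)*4-.5),3,(0,255,0),-1)
    R,oo=binT(.6137,.0128,-.021)
    B=np.array([[-.12+.017,0,.020],[-.12+.034,.017,.020],[-.12+.034,-.017,.020]])
    for x in proj(d,B@R.T+oo): cv2.circle(a,tuple(int(round(z)) for z in (x-o+.5)*4-.5),2,(255,0,0),-1)
    cv2.imwrite(f'pics/{n}_fit.png',a[:,:,::-1])
E
```

```text
[ 0.61338031  0.01294054 -0.01633515] [ 0.2 -0.3 -0.3  0.5  0.9 -0.3 -0.9  0.1]
[ 0.61365071  0.01287774 -0.02065737] [ 0.3  0.6 -0.1  0.5  0.7 -0.7 -0.9 -0.4]
[ 0.61162395  0.01297708 -0.01688933  0.24944307]
```

View pics/scene2_fit.png

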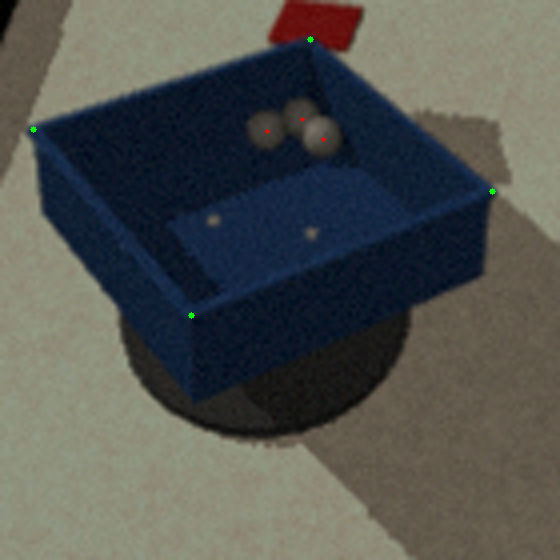

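View pics/top2_fit.png

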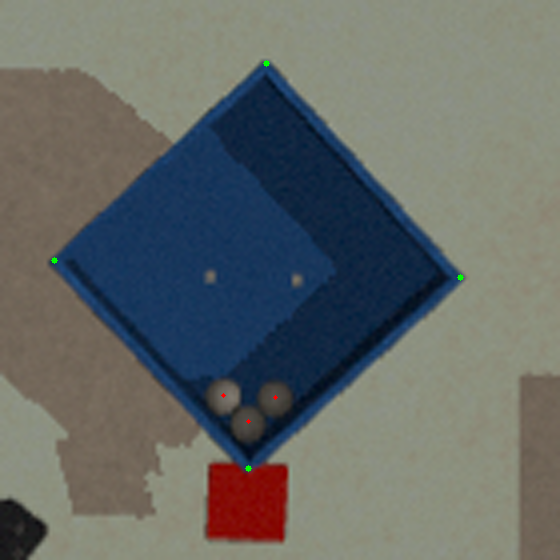

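>>> move_arm(plan=[0,0,0,-1,0,0,0,0,0,0,-3,0,0,0,0,0,0,-6,0,0,0,0,0,0,-9,0,0,0,0,0,0,-12,0,0,0,0,0,0,-15,0,0,0,0,0,0,-18,0,0,0,0,0,0,-20,0,0,0,0,0,0,-21,0,0,0,0,0,0,-21,0,0,0])

```text
clock: 7.73
eef_pos: [0.5327, 0.3175, 0.307]
eef_rot: [[0.314, 0.949, 0.005], [0.95, -0.314, 0.002], [0.004, 0.004, -1.0]]
ft_force: [-0.3, -1.4, -1.2]
finger_gap: 0.0198
```

```bash
cat >> h.py <<'E'
BIN=(.6136,.0129,-.0185)
def tgt(x,z,pitch,y=0,H=.0932):
    """nose tip at bin-local (from corner) x,y,z; returns TCP pos,R ; pitch rad nose-down in world"""
    R,o=binT(*BIN);N=o+R@np.array([x-.12,y,.008+z])
    S=Ro.from_euler('z',BIN[2]).as_matrix()@Ro.from_euler('y',-pitch).as_matrix()
    return N+S@np.array([.117,0,H]),np.c_[S[:,1],S[:,0],-S[:,2]]
def loc(s,H=.0932):
    Rt=np.array(s['eef_rot']);S=np.c_[Rt[:,1],Rt[:,0],-Rt[:,2]];N=np.array(s['eef_pos'])-S@np.array([.117,0,H])
    R,o=binT(*BIN);return R.T@(N-o)+[.12,0,-.008],Ro.from_matrix(R.T@S).as_rotvec()
E
python3 - <<'E'
from h import *
from workcell import *
s=sense();print(s['clock'],s['eef_pos'],s['finger_gap'],s['ft_force'])
p,R=tgt(.075,.12,.32);print(p);print(rel(s,p,R),R)
p,R=tgt(.075,.12,.0);print(p);print(rel(s,p,R),R)
d=get_image('scene');cv2.imwrite('pics/s5.png',d['image'][:,:,::-1])
E
```

```text
7.7333 [0.53266204 0.31754303 0.30698227] 0.019797461434958762 [-0.33654709 -1.43756422 -1.15612205]
[0.61672139 0.01284225 0.29585212]
(array([-26.3 ,  17.54,   1.08]), array([-0.313,  0.045, -0.299]), np.float64(31.62790260168965), np.float64(24.92281857433783)) [[ 0.01849894  0.94907298  0.31451273]
 [ 0.99982888 -0.01755985 -0.00581915]
 [ 0.          0.31456656 -0.94923542]]
[0.65197241 0.01219003 0.26377909]
(array([-25.27,  20.89,   4.31]), array([ 0.004, -0.003, -0.301]), np.float64(33.066892203269134), np.float64(17.227473941220367)) [[ 0.01849894  0.99982888 -0.        ]
 [ 0.99982888 -0.01849894 -0.        ]
 [ 0.          0.         -1.        ]]
```

View pics/s5.png

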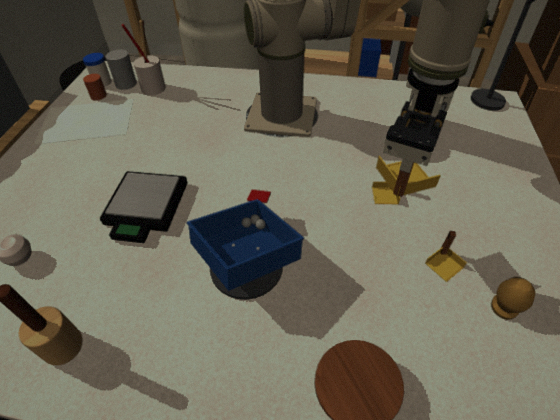

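>>> move_arm(plan=[0,-3,2,0,0,0,0,0,-6,4,0,0,0,0,0,-9,6,0,-0.05,0.01,-0.05,0,-12,8,0,-0.1,0.01,-0.1,0,-15,10,0,-0.15,0.02,-0.15,0,-18,12,0,-0.2,0.03,-0.2,0,-21,14,0,-0.25,0.035,-0.25,0,-24,16,0.5,-0.28,0.04,-0.28,0,-26.3,17.5,1,-0.313,0.045,-0.299,0,-26.3,17.5,1,-0.313,0.045,-0.299])

```text
clock: 8.62
eef_pos: [0.6137, 0.0076, 0.2883]
eef_rot: [[0.021, 0.952, 0.305], [1.0, -0.019, -0.011], [-0.004, 0.306, -0.952]]
ft_force: [-0.5, -0.1, -2.7]
finger_gap: 0.0197
```

>>> move_arm(plan=[0,0,0,0,0,0,0,0,0,0,0,0,0,0,0,0,0,0,0,0,0])

```text
clock: 8.87
eef_pos: [0.6149, 0.0136, 0.2922]
eef_rot: [[0.017, 0.951, 0.308], [1.0, -0.016, -0.007], [-0.002, 0.308, -0.951]]
ft_force: [0.2, -0.7, -2.4]
finger_gap: 0.0195
```

Run:
```python
from h import *
from workcell import *
s=sense();print(s['clock'],s['eef_pos'],s['finger_gap'],s['ft_force'],loc(s))
p,R=tgt(.075,.12,.32);print(rel(s,p,R))
p,R=tgt(.075,.004,.32);print(rel(s,p,R))
s=sense();d=get_image('wrist');cv2.imwrite('pics/w6.png',d['image'][:,:,::-1]);
np.savez("w6.npz",R=s['eef_rot'],p=s['eef_pos'],**{k:np.array(v) for k,v in d.items()})
d=get_image('scene');cv2.imwrite('pics/s6.png',d['image'][:,:,::-1])
```

```text
8.8667 [0.61488876 0.0135552  0.29223141] 0.01954210562354241 [ 0.19540822 -0.65247045 -2.3539732 ] (array([0.07155204, 0.00032081, 0.11781608]), array([-0.00151135, -0.03308037,  0.00185695]))
(array([-0.07,  0.29, -0.29]), array([-0.007,  0.001,  0.002]), np.float64(0.4120241316378056), np.float64(0.41952490162720213))
(array([-0.05, -0.1 , 11.31]), array([-0.007,  0.001,  0.002]), np.float64(11.306639110166424), np.float64(0.41952490162720213))
```

View pics/w6.png

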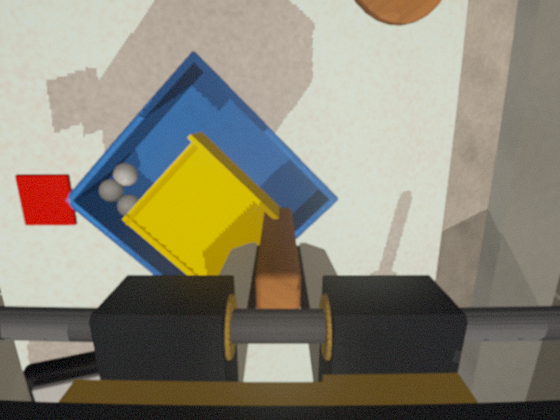

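View pics/s6.png

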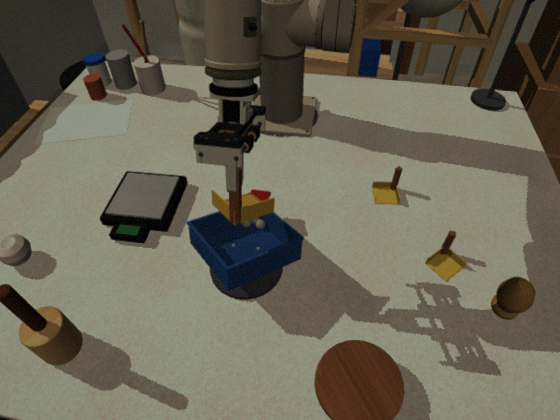

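>>> move_arm(plan=[0,0,0.2,2,0,0,0,0,0,0.1,4,0,0,0,0,0,0,6,0,0,0,0,0,-0.1,8,0,0,0,0,0,-0.1,9.5,0,0,0,0,0,-0.1,10.5,0,0,0,0,0,-0.1,10.9,0,0,0,0,0,-0.1,10.9,0,0,0,0,0,-0.1,10.9,0,0,0])

```text
clock: 9.72
eef_pos: [0.6485, 0.012, 0.1901]
eef_rot: [[0.017, 0.95, 0.311], [1.0, -0.016, -0.008], [-0.002, 0.311, -0.951]]
ft_force: [-0.0, 0.7, -0.9]
finger_gap: 0.02
```

```bash
cat > st.py <<'E'
from h import *
from workcell import *
s=sense();l=loc(s);print(s['clock'],s['finger_gap'],s['ft_force'].round(1) if hasattr(s['ft_force'],'round') else s['ft_force'],'nose mm',(l[0]*1000).round(1),l[1].round(3))
E
cat > gw.py <<'E'
import sys
from st import *
n=sys.argv[1]
s=sense();d=get_image('wrist');cv2.imwrite(f'pics/{n}w.png',d['image'][:,:,::-1]);d=get_image('scene');cv2.imwrite(f'pics/{n}s.png',cv2.resize(d['image'][150:290,180:360],None,fx=4,fy=4,interpolation=2)[:,:,::-1])
E
python3 gw.py 7
```

```text
9.7167 0.0199999857278854 [-0.   0.7 -0.9] nose mm [75.9 -0.6 10.1] [-0.002 -0.036  0.002]
```

View pics/7w.png

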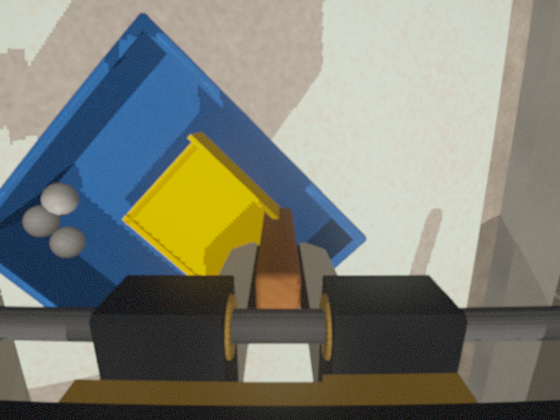

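View pics/7s.png

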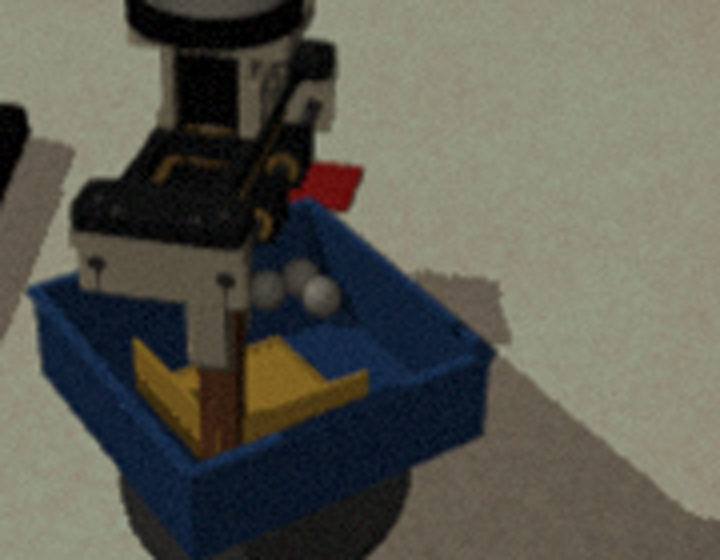

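>>> move_arm(plan=[0,0,0,0.4,0,0,0,0,0,0,0.7,0,0,0,0,0,0,0.9,0,0,0,0,0,0,1.0,0,0,0,0,0,0,1.0,0,0,0,0,0,0,1.0,0,0,0])

```text
clock: 10.32
eef_pos: [0.6512, 0.0115, 0.1801]
eef_rot: [[0.018, 0.951, 0.31], [1.0, -0.016, -0.008], [-0.003, 0.31, -0.951]]
ft_force: [-1.9, -0.6, 1.6]
finger_gap: 0.0198
```

```bash
python3 st.py
```

```text
10.3167 0.01984865314432313 [-1.9 -0.6  1.6] nose mm [75.7 -1.1 -0.2] [-0.002 -0.035  0.001]
```

>>> move_arm(plan=[0,0,-0.3,0,0,0,0,0,0.05,-0.6,0,0,0,0,0,0.1,-0.9,0,0,0,0,0,0.1,-1.2,-0.05,0,0,0,0,0.1,-1.5,-0.05,0,0,0,0,0.1,-1.8,-0.05,0,0,0,0,0.1,-2.1,-0.07,0,0,0,0,0.1,-2.4,-0.07,0,0,0,0,0.1,-2.4,-0.07,0,0,0])

```text
clock: 11.07
eef_pos: [0.6281, 0.013, 0.1735]
eef_rot: [[0.018, 0.95, 0.311], [1.0, -0.016, -0.008], [-0.003, 0.311, -0.95]]
ft_force: [0.7, 0.3, 6.2]
finger_gap: 0.0197
```

```bash
python3 gw.py 8
```

```text
11.0667 0.019690746299675738 [0.7 0.3 6.2] nose mm [51.7 -0.  -0.3] [-0.002 -0.036  0.001]
```

View pics/8s.png

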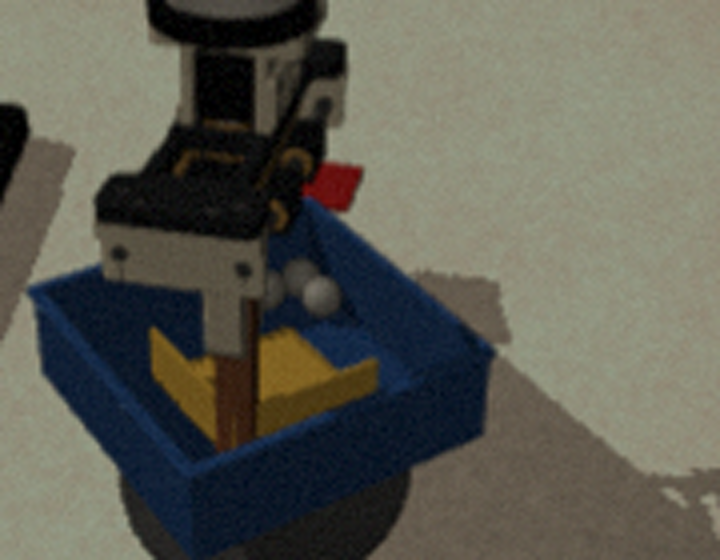

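View pics/8w.png

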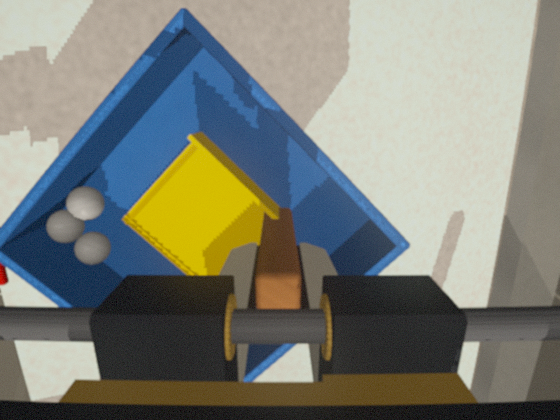

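>>> move_arm(plan=[0,0,-0.2,-0.03,0,0,0,0,0,-0.4,-0.05,0,0,0,0,0,-0.6,-0.06,0,0,0,0,0,-0.8,-0.06,0,0,0,0,0,-1.0,-0.07,0,0,0,0,0,-1.2,-0.08,0,0,0,0,0,-1.4,-0.08,0,0,0,0,0,-1.6,-0.09,0,0,0,0,0,-1.8,-0.1,0,0,0,0,0,-2.0,-0.1,0,0,0])

```text
clock: 12.0
eef_pos: [0.6089, 0.0132, 0.168]
eef_rot: [[0.018, 0.95, 0.31], [1.0, -0.016, -0.008], [-0.003, 0.31, -0.951]]
ft_force: [2.7, 0.5, 5.7]
finger_gap: 0.0199
```

```bash
python3 gw.py 9
```

```text
12.0 0.019901848375793677 [2.7 0.5 5.7] nose mm [31.7 -0.1 -0.2] [-0.002 -0.036  0.001]
```

View pics/9w.png

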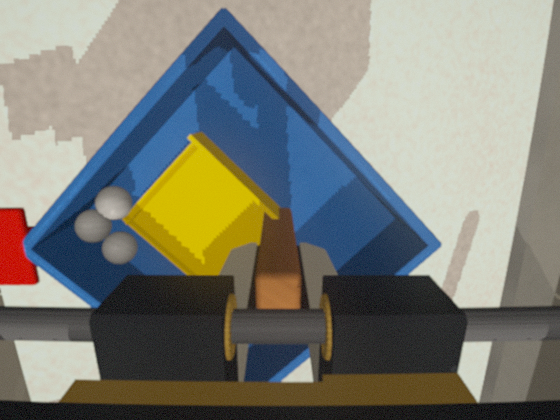

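>>> move_arm(plan=[0,0,-0.2,-0.01,0,0,0,0,0,-0.4,-0.02,0,0,0,0,0,-0.6,-0.03,0,0,0,0,0,-0.8,-0.03,0,0,0,0,0,-1.0,-0.04,0,0,0,0,0,-1.2,-0.05,0,0,0,0,0,-1.4,-0.05,0,0,0,0,0,-1.6,-0.06,0,0,0])

```text
clock: 12.77
eef_pos: [0.5943, 0.0135, 0.1642]
eef_rot: [[0.018, 0.95, 0.312], [1.0, -0.016, -0.008], [-0.002, 0.312, -0.95]]
ft_force: [7.7, -1.1, 4.1]
finger_gap: 0.02
```

```bash
python3 gw.py 10
```

```text
12.7667 0.019950694652394785 [ 7.7 -1.1  4.1] nose mm [16.8 -0.1 -0. ] [-0.002 -0.038  0.001]
```

View pics/10w.png

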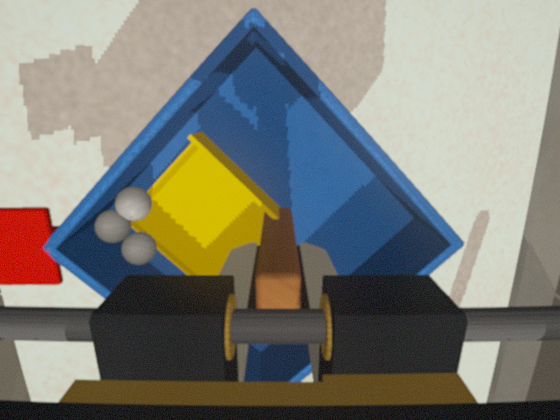

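View pics/10s.png

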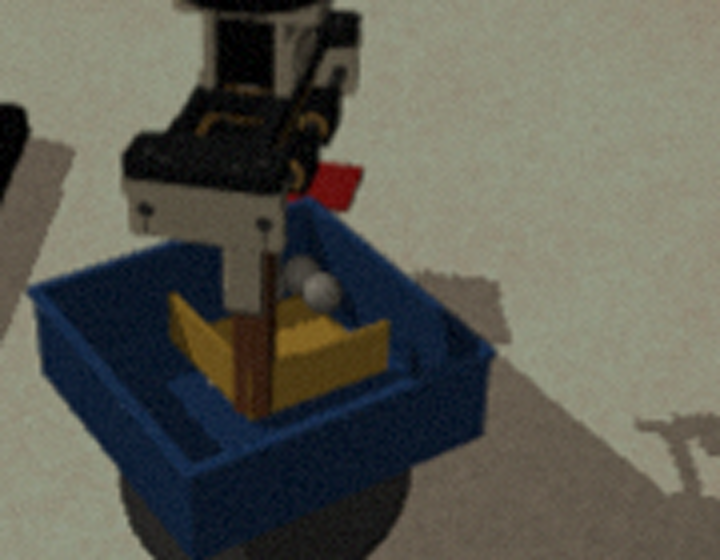

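>>> move_arm(plan=[0,0,-0.2,-0.01,0,0,0,0,0,-0.4,-0.02,0,0,0,0,0,-0.6,-0.02,0,0,0,0,0,-0.8,-0.03,0,0,0,0,0,-1.0,-0.03,0,0,0,0,0,-1.0,-0.03,0,0,0])

```text
clock: 13.37
eef_pos: [0.5836, 0.0137, 0.1606]
eef_rot: [[0.018, 0.951, 0.31], [1.0, -0.016, -0.008], [-0.002, 0.31, -0.951]]
ft_force: [3.4, -0.3, 4.3]
finger_gap: 0.0196
```

```bash
python3 gw.py 11
```

```text
13.3667 0.019625883705872958 [ 3.4 -0.3  4.3] nose mm [ 5.4 -0.1 -0.2] [-0.002 -0.035  0.001]
```

View pics/11w.png

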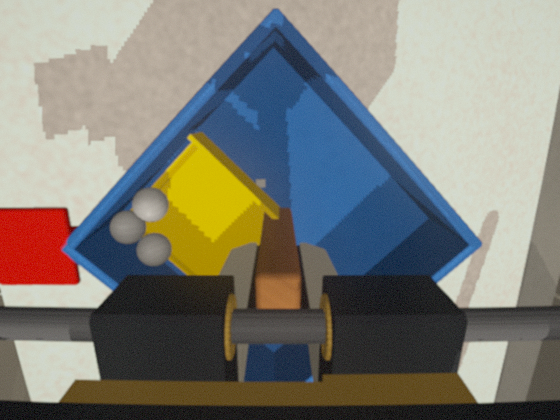

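>>> move_arm(plan=[0,0,-0.2,-0.01,0,0,0,0,0,-0.4,-0.02,0,0,0,0,0,-0.6,-0.02,0,0,0,0,0,-0.6,-0.02,0,0,0])

```text
clock: 13.8
eef_pos: [0.5789, 0.0134, 0.1597]
eef_rot: [[0.018, 0.95, 0.312], [1.0, -0.017, -0.009], [-0.003, 0.312, -0.95]]
ft_force: [6.9, -1.5, 4.5]
finger_gap: 0.0202
```

```bash
python3 gw.py 12
```

```text
13.8 0.02019962123220928 [ 6.9 -1.5  4.5] nose mm [ 0.7 -0.5 -0.1] [-0.003 -0.038  0.001]
```

View pics/12w.png

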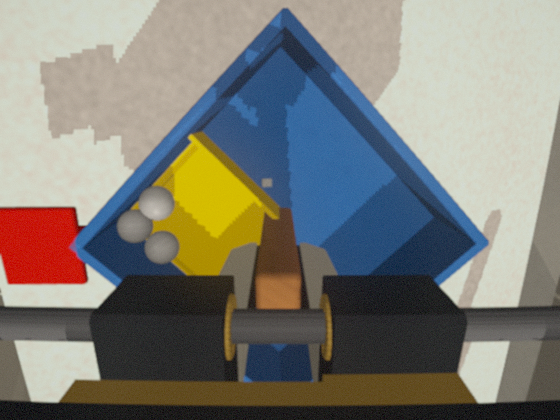

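View pics/12s.png

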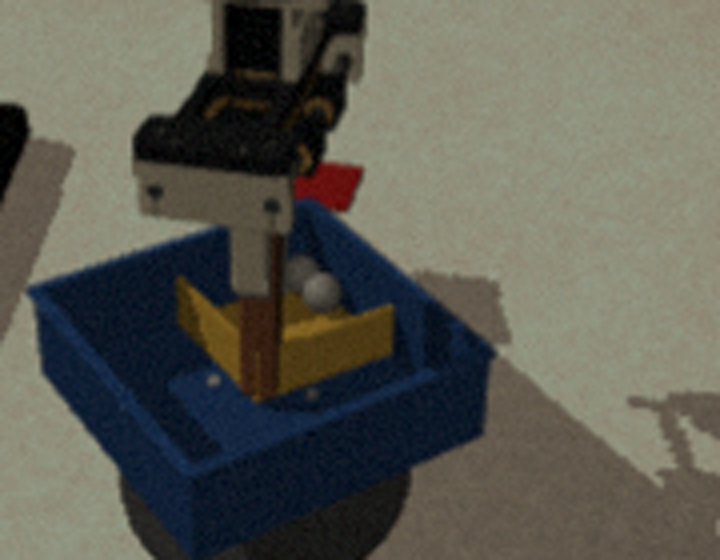

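>>> move_arm(plan=[0,0,-0.1,0,0,0,0,0,0,-0.2,0,0,0,0,0,0,-0.2,0,0,0,0])

```text
clock: 14.15
eef_pos: [0.578, 0.0132, 0.1599]
eef_rot: [[0.019, 0.949, 0.314], [1.0, -0.017, -0.009], [-0.003, 0.315, -0.949]]
ft_force: [10.3, -3.5, 4.1]
finger_gap: 0.0201
```

Run:
```python
from st import *
for x,z,ph in [(.001,.005,.318),(.002,.01,.318),(.002,.015,.29),(.003,.02,.25),(.003,.025,.2),(.003,.03,.15),(.003,.038,.10),(.003,.045,.05),(.003,.052,.01),(.003,.057,-.03)]:
    p,R=tgt(x,z,ph);r=rel(s,p,R);print(r[0],r[1])
```

```text
14.15 0.020145613829931713 [10.3 -3.5  4.1] nose mm [ 0.2 -0.7  0.1] [-0.003 -0.04   0.001]
[ 0.03  0.12 -0.47] [0.002 0.003 0.001]
[ 0.03  0.24 -0.96] [0.002 0.003 0.001]
[ 0.03  0.51 -1.13] [0.03  0.003 0.001]
[ 0.03  0.98 -1.14] [0.07  0.003 0.001]
[ 0.03  1.41 -1.01] [0.12  0.003 0.001]
[ 0.03  1.81 -0.87] [0.17  0.003 0.   ]
[ 0.03  2.18 -1.  ] [0.22  0.003 0.   ]
[ 0.03  2.52 -1.02] [0.27  0.003 0.   ]
[ 0.03  2.77 -1.16] [0.31  0.003 0.   ]
[ 0.03  2.99 -1.1 ] [0.35  0.003 0.   ]
```

>>> move_arm(plan=[0,0,0.15,-0.05,0,0,0,0,0.03,0.2,-0.25,0,0,0,0,0.03,0.25,-0.5,0,0,0,0,0.03,0.3,-0.75,0,0,0,0,0.03,0.35,-1,0,0,0,0,0.03,0.45,-1.1,0.015,0,0,0,0.03,0.6,-1.15,0.03,0,0,0,0.03,0.6,-1.15,0.03,0,0])

```text
clock: 14.82
eef_pos: [0.5773, 0.0135, 0.1691]
eef_rot: [[0.018, 0.961, 0.277], [1.0, -0.017, -0.008], [-0.003, 0.277, -0.961]]
ft_force: [4.2, -3.4, -2.6]
finger_gap: 0.0198
```

```bash
python3 gw.py 13;  python3 - <<'E'
from st import *
for x,z,ph in [(.003,.02,.25),(.003,.025,.2),(.003,.03,.15),(.003,.038,.10),(.003,.045,.05),(.003,.052,.01),(.003,.057,-.03)]:
    p,R=tgt(x,z,ph);r=rel(s,p,R);print(r[0],r[1])
E
```

```text
14.8167 0.019811071325831407 [ 4.2 -3.4 -2.6] nose mm [-1.7 -0.5 13.6] [-0.003 -0.001  0.001]
14.9167 0.020164398124904198 [ 3.9 -4.5 -1.1] nose mm [-1.6 -0.6 13.6] [-0.003 -0.002  0.001]
[ 0.01  0.75 -0.26] [0.032 0.003 0.001]
[ 0.01  1.19 -0.15] [0.082 0.003 0.001]
[ 0.01  1.59 -0.02] [0.132 0.003 0.001]
[ 0.01  1.96 -0.17] [0.182 0.003 0.001]
[ 0.01  2.3  -0.2 ] [0.232 0.003 0.001]
[ 0.01  2.54 -0.36] [0.272 0.004 0.001]
[ 0.01  2.76 -0.3 ] [0.312 0.004 0.001]
```

View pics/13w.png

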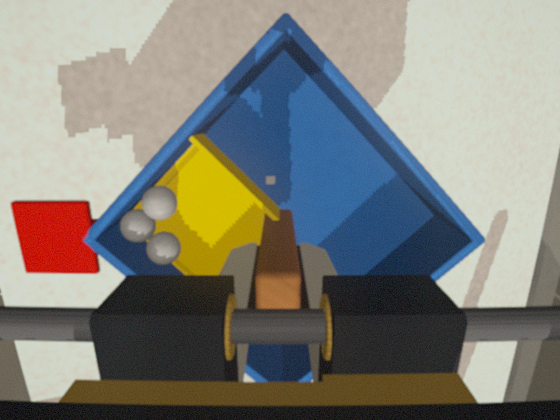

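>>> move_arm(plan=[0,0,0.4,-0.2,0.015,0,0,0,0,0.75,-0.27,0.032,0,0,0,0,1.0,-0.25,0.055,0,0,0,0,1.2,-0.2,0.082,0,0,0,0,1.4,-0.15,0.107,0,0,0,0,1.6,-0.1,0.132,0,0,0,0,1.8,-0.12,0.157,0,0,0,0,2.0,-0.2,0.182,0,0,0,0,2.0,-0.2,0.182,0,0,0,0,2.0,-0.2,0.182,0,0])

```text
clock: 15.75
eef_pos: [0.5954, 0.0139, 0.1762]
eef_rot: [[0.018, 0.995, 0.098], [1.0, -0.018, -0.004], [-0.002, 0.098, -0.995]]
ft_force: [-0.6, 0.4, -4.6]
finger_gap: 0.0197
```

```bash
python3 gw.py 14;  python3 - <<'E'
from st import *
for x,z,ph in [(.003,.038,.10),(.003,.045,.05),(.003,.052,.01),(.003,.057,-.03),(.004,.062,-.06),(.02,.1,-.08)]:
    p,R=tgt(x,z,ph);r=rel(s,p,R);print(r[0],r[1])
E
```

```text
15.75 0.019717917274108005 [-0.6  0.4 -4.6] nose mm [ 2.7  0.4 38.2] [-0.002  0.181  0.001]
15.85 0.019643864533411232 [-0.6  0.1 -3.2] nose mm [ 3.3  0.3 38.6] [-0.002  0.18   0.001]
[-0.06 -0.02  0.07] [0.    0.002 0.001]
[-0.06  0.31 -0.02] [0.05  0.002 0.001]
[-0.07  0.52 -0.22] [0.09  0.002 0.001]
[-0.07  0.75 -0.2 ] [0.13  0.002 0.001]
[-0.07  0.99 -0.33] [0.16  0.002 0.001]
[-0.08  2.03 -4.09] [0.18  0.002 0.001]
```

View pics/14w.png

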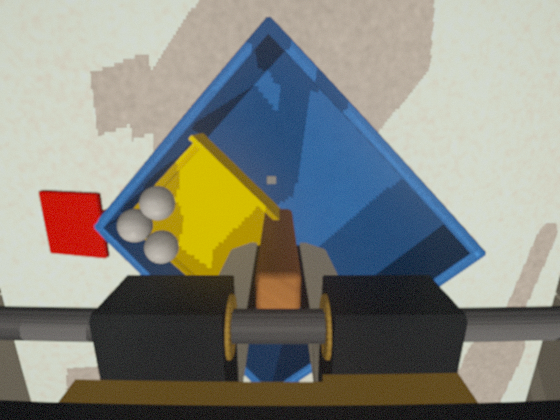

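View pics/14s.png

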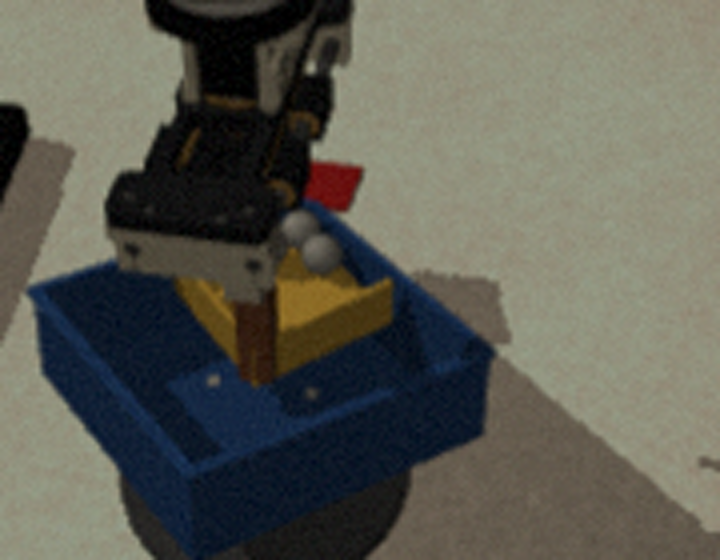

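>>> move_arm(plan=[0,0,0.15,0,0.025,0,0,0,0,0.3,-0.02,0.05,0,0,0,0,0.42,-0.1,0.07,0,0,0,0,0.52,-0.2,0.09,0,0,0,0,0.64,-0.2,0.11,0,0,0,0,0.75,-0.2,0.13,0,0,0,0,0.87,-0.27,0.145,0,0,0,0,1.0,-0.33,0.16,0,0,0,0,1.0,-0.33,0.16,0,0,0,0,1.0,-0.33,0.16,0,0])

```text
clock: 16.68
eef_pos: [0.6068, 0.0136, 0.1828]
eef_rot: [[0.018, 0.998, -0.057], [1.0, -0.018, -0.001], [-0.002, -0.057, -0.998]]
ft_force: [-0.3, -1.2, -3.1]
finger_gap: 0.0199
```

>>> move_arm(plan=[0,0,0,0,0,0,0,0,0,0,0,0,0,0,0,0,0,0,0,0,0,0,0,0,0,0,0,0,0,0,0,0,0,0,0])

```text
clock: 17.1
eef_pos: [0.6065, 0.0136, 0.183]
eef_rot: [[0.018, 0.998, -0.057], [1.0, -0.018, -0.001], [-0.002, -0.057, -0.998]]
ft_force: [0.5, -0.7, -3.0]
finger_gap: 0.0203
```

```bash
python3 gw.py 15
```

```text
17.1 0.020263689347019335 [ 0.5 -0.7 -3. ] nose mm [ 5.9  0.3 62.9] [-0.002  0.337  0.001]
```

View pics/15w.png

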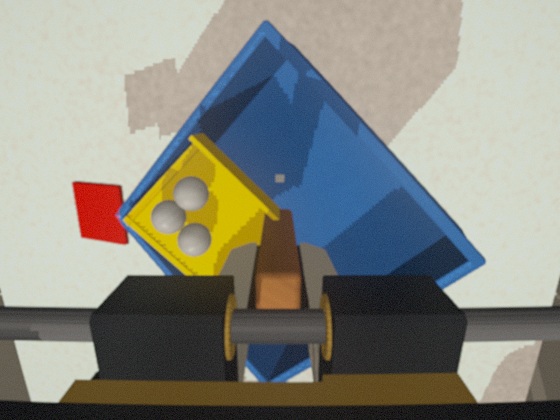

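>>> move_arm(plan=[0,0,0,0,0,0,0,0,0,0,0,0,0,0,0,0,0,-0.4,0,0,0,0,0,0,-1.2,0,0,0,0,0,0,-2.4,0,0,0,0,0,0,-4,0,0,0,0,0,0,-5.6,0,0,0,0,0,0,-7.2,0,0,0,0,0,0,-8.4,0,0,0,0,0,0,-9,0,0,0])

```text
clock: 18.03
eef_pos: [0.6128, 0.0137, 0.2763]
eef_rot: [[0.018, 0.998, -0.053], [1.0, -0.018, -0.002], [-0.003, -0.053, -0.999]]
ft_force: [-0.4, -1.0, -4.0]
finger_gap: 0.0199
```

```bash
python3 gw.py 16
python3 - <<'E'
from h import *
from workcell import *
s=sense();print(s['clock'],s['eef_pos'],s['joint_positions'])
t=load('top0.npz');P=cloud(t)
# scale: plate corners; use edges by border colour
im=t['image'];a=cv2.resize(im[190:300,355:465],None,fx=5,fy=5,interpolation=2);cv2.imwrite('pics/scale.png',a[:,:,::-1])
E
```

```text
18.0333 0.019873035253142393 [-0.4 -1.  -4. ] nose mm [ 38.    0.5 150.3] [-0.003  0.333  0.001]
18.1333 [0.61261094 0.01372299 0.27491588] [-0.05847535  0.20508421  1.34406126 -0.00479114  1.64595033 -0.04065812]
```

View pics/16w.png

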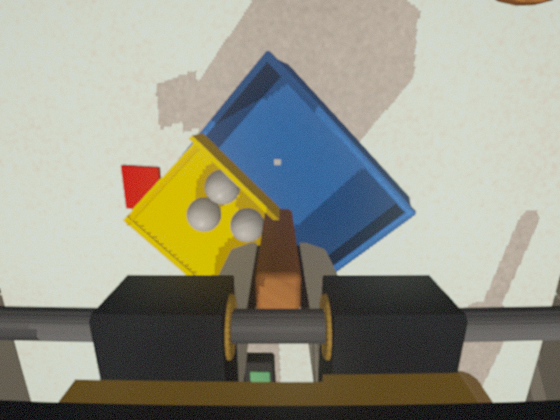

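View pics/scale.png

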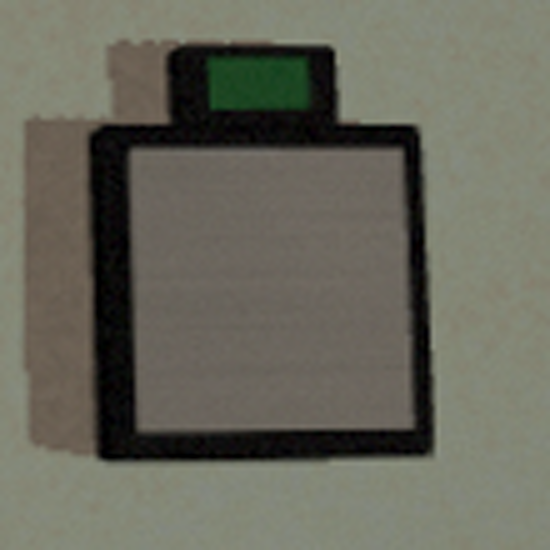

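Run:
```python
from h import *
from workcell import *
np.set_printoptions(precision=4,suppress=True)
t=load('top0.npz')
u=(np.array([[128,148],[405,148],[414,430],[134,432]])+.5)/5-.5+[355,190]
c=at_z(t,u,.04);print(c,c.mean(0),np.linalg.norm(np.diff(c,axis=0),axis=1))
sd=load('scene0.npz');a=cv2.resize(sd['image'][160:250,90:200],None,fx=5,fy=5,interpolation=2).copy()
for x in proj(sd,np.r_[c,[c.mean(0)]]): cv2.circle(a,tuple(int(round(z)) for z in (x-[90,160]+.5)*5-.5),3,(255,0,0),-1)
cv2.imwrite('pics/scale2.png',a[:,:,::-1])
s=sense()
def T(cx,cy,z,ph,yaw=-.0185):
    S=Ro.from_euler('z',yaw).as_matrix()@Ro.from_euler('y',-ph).as_matrix()
    return np.array([cx,cy,z])+S@np.array([.053,0,.0932]),np.c_[S[:,1],S[:,0],-S[:,2]]
m=c.mean(0)
p,R=T(m[0],m[1],.14,-.06);print(p,rel(s,p,R))
```

```text
[[ 0.5303 -0.2195  0.04  ]
 [ 0.5331 -0.37    0.04  ]
 [ 0.3834 -0.372   0.04  ]
 [ 0.3809 -0.2217  0.04  ]] [ 0.4569 -0.2958  0.04  ] [0.1505 0.1498 0.1503]
[ 0.5154 -0.2969  0.2299] (array([-31.22,  -8.9 ,   5.07]), array([0.006, 0.003, 0.   ]), np.float64(32.85483324312005), np.float64(0.3944121543026544))
```

View pics/scale2.png

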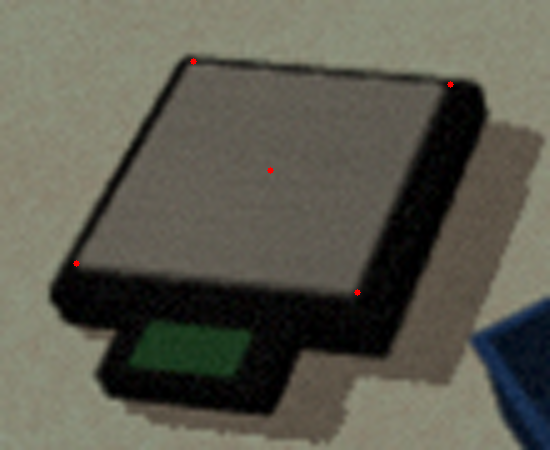

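>>> move_arm(plan=[0,-0.5,-0.1,0,0,0,0,0,-1.2,-0.3,0,0,0,0,0,-2.2,-0.6,0,0,0,0,0,-3.6,-1.0,0,0,0,0,0,-5.2,-1.5,0,0,0,0,0,-6.9,-2.0,0,0,0,0,0,-8.7,-2.5,0,0,0,0,0,-10.5,-3.0,0,0,0,0,0,-12.3,-3.5,0,0,0,0,0,-14.1,-4.0,0,0,0,0])

```text
clock: 18.97
eef_pos: [0.568, -0.1286, 0.275]
eef_rot: [[0.019, 0.998, -0.058], [1.0, -0.019, -0.001], [-0.003, -0.058, -0.998]]
ft_force: [0.5, -0.2, -4.1]
finger_gap: 0.0199
```

>>> move_arm(plan=[0,-1.8,-0.5,0,0,0,0,0,-3.6,-1.0,0,0,0,0,0,-5.4,-1.5,0.3,0,0,0,0,-7.2,-2.0,0.6,0,0,0,0,-9,-2.5,1,0,0,0,0,-10.8,-3.1,1.5,0,0,0,0,-12.6,-3.6,2,0,0,0,0,-14.2,-4.1,2.6,0,0,0,0,-15.6,-4.4,3.2,0,0,0,0,-16.6,-4.7,3.6,0,0,0])

```text
clock: 19.8
eef_pos: [0.5158, -0.2936, 0.2414]
eef_rot: [[0.02, 0.998, -0.058], [1.0, -0.02, -0.001], [-0.002, -0.058, -0.998]]
ft_force: [-0.0, -0.1, -4.0]
finger_gap: 0.0201
```

>>> move_arm(plan=[0,-0.4,-0.1,0.3,0,0,0,0,-0.6,-0.2,0.5,0,0,0,0,-0.6,-0.2,0.5,0,0,0,0,-0.6,-0.2,0.5,0,0,0])

```text
clock: 20.13
eef_pos: [0.5151, -0.2971, 0.2377]
eef_rot: [[0.017, 0.998, -0.057], [1.0, -0.018, -0.001], [-0.002, -0.057, -0.998]]
ft_force: [-0.1, 0.2, -2.6]
finger_gap: 0.0199
```

```bash
cat > pl.py <<'E'
from h import *
from workcell import *
def T(cx,cy,z,ph,yaw=-.0185):
    S=Ro.from_euler('z',yaw).as_matrix()@Ro.from_euler('y',-ph).as_matrix()
    return np.array([cx,cy,z])+S@np.array([.053,0,.0932]),np.c_[S[:,1],S[:,0],-S[:,2]]
s=sense();print(s['clock'],s['eef_pos'],s['ft_force'],s['finger_gap'])
for z,ph in [(.14,-.05),(.10,-.03),(.06,0),(.045,0),(.04,0)]:
    p,R=T(.457,-.296,z,ph);r=rel(s,p,R);print(z,r[0],r[1])
E
python3 pl.py
python3 - <<'E'
from h import *
from workcell import *
d=get_image('wrist');cv2.imwrite('pics/17w.png',d['image'][:,:,::-1]);
E
```

```text
20.1333 [ 0.51512241 -0.29708577  0.23773874] [-0.13960187  0.18290201 -2.58238808] 0.01989234813701885
0.14 [ 0.   -0.01  0.73] [-0.007  0.002  0.001]
0.1 [0.01 0.03 4.62] [-0.027  0.002  0.001]
0.06 [ 0.02 -0.03  8.47] [-0.057  0.002  0.001]
0.045 [0.02 0.05 9.97] [-0.057  0.002  0.001]
0.04 [ 0.02  0.08 10.47] [-0.057  0.002  0.001]
```

View pics/17w.png

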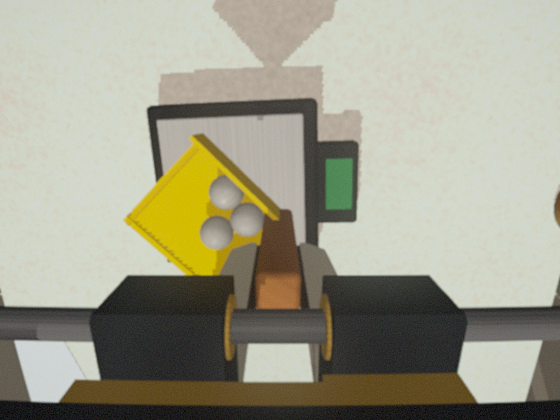

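Three balls sit at the rear of the pan, over the plate. Next I'll lower gently.

>>> move_arm(plan=[0,0,0,1,-0.005,0,0,0,0,0,2.2,-0.015,0,0,0,0,0,3.4,-0.02,0,0,0,0,0,4.6,-0.027,0,0,0,0,0,5.8,-0.035,0,0,0,0,0,7,-0.045,0,0,0,0,0,8,-0.052,0,0,0,0,0,8.7,-0.057,0,0,0,0,0,9.2,-0.057,0,0,0,0,0,9.2,-0.057,0,0])

```text
clock: 21.02
eef_pos: [0.5091, -0.2973, 0.1446]
eef_rot: [[0.018, 1.0, -0.002], [1.0, -0.018, -0.001], [-0.002, -0.001, -1.0]]
ft_force: [0.3, -0.8, -3.3]
finger_gap: 0.0198
```

>>> move_arm(plan=[0,0,0,0,0,0,0,0,0,0,0,0,0,0])

```text
clock: 21.18
eef_pos: [0.5102, -0.298, 0.1467]
eef_rot: [[0.018, 1.0, 0.001], [1.0, -0.018, -0.003], [-0.003, 0.001, -1.0]]
ft_force: [0.3, -0.8, -3.3]
finger_gap: 0.02
```

```bash
python3 pl.py
```

```text
21.1833 [ 0.51019068 -0.2980134   0.146675  ] [ 0.27418787 -0.75441429 -3.31108491] 0.019996278531797147
0.14 [ 0.08  0.45 -8.38] [0.051 0.003 0.001]
0.1 [ 0.09  0.26 -4.49] [0.031 0.003 0.001]
0.06 [ 0.1  -0.02 -0.65] [0.001 0.003 0.001]
0.045 [ 0.11 -0.02  0.85] [0.001 0.003 0.001]
0.04 [ 0.11 -0.02  1.35] [0.001 0.003 0.001]
```

>>> move_arm(plan=[0,0.05,0,0.4,0,0.003,0,0,0.1,0,0.8,0,0.003,0,0,0.1,0,1.0,0,0.003,0,0,0.1,0,1.15,0,0.003,0,0,0.1,0,1.25,0,0.003,0,0,0.1,0,1.25,0,0.003,0,0,0.1,0,1.25,0,0.003,0])

```text
clock: 21.77
eef_pos: [0.5097, -0.2968, 0.1337]
eef_rot: [[0.018, 1.0, 0.0], [1.0, -0.018, 0.0], [0.0, 0.0, -1.0]]
ft_force: [-1.5, 1.4, 1.2]
finger_gap: 0.0197
```

```bash
python3 pl.py
```

```text
21.7667 [ 0.50970073 -0.2968113   0.13368866] [-1.50363358  1.37295741  1.15829775] 0.019661644773700696
0.14 [-0.01  0.49 -9.67] [ 0.05  -0.     0.001]
0.1 [-0.01  0.31 -5.79] [ 0.03  -0.     0.001]
0.06 [-0.02  0.03 -1.95] [ 0.    -0.     0.001]
0.045 [-0.02  0.03 -0.45] [ 0.    -0.     0.001]
0.04 [-0.02  0.03  0.05] [ 0.    -0.     0.001]
```

>>> move_arm(plan=[0,0,0,0,0,0,0,2.4,0,0,0,0,0,0,2.8,0,0,0,0,0,0,3.5,0,0,0,0,0,0,5,0,0,0,0,0,0,6,0,0,0,0,0,0,6,0,0,0,0,0,0,6,0,0,0,0,0,0])

```text
clock: 22.43
eef_pos: [0.5097, -0.2968, 0.1333]
eef_rot: [[0.018, 1.0, 0.0], [1.0, -0.018, 0.001], [0.001, 0.0, -1.0]]
ft_force: [0.3, -0.0, 0.6]
finger_gap: 0.0562
```

```bash
python3 pl.py;python3 - <<'E'
from h import *
from workcell import *
d=get_image('wrist');cv2.imwrite('pics/18w.png',d['image'][:,:,::-1]);d=get_image('scene');cv2.imwrite('pics/18s.png',cv2.resize(d['image'][100:260,60:260],None,fx=4,fy=3.75,interpolation=2)[:,:,::-1])
E
```

```text
22.4333 [ 0.50969887 -0.29680579  0.13332477] [ 0.25546135 -0.00889484  0.57894352] 0.056247877719028165
0.14 [-0.01  0.49 -9.71] [ 0.05  -0.     0.001]
0.1 [-0.01  0.31 -5.82] [ 0.03  -0.     0.001]
0.06 [-0.02  0.03 -1.99] [ 0.    -0.001  0.001]
0.045 [-0.02  0.03 -0.49] [ 0.    -0.001  0.001]
0.04 [-0.02  0.03  0.01] [ 0.    -0.001  0.001]
```

View pics/18w.png

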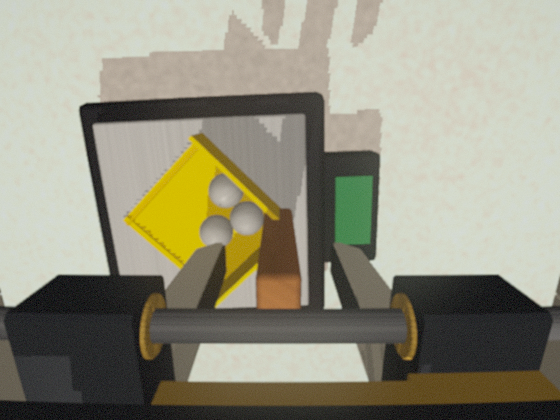

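View pics/18s.png

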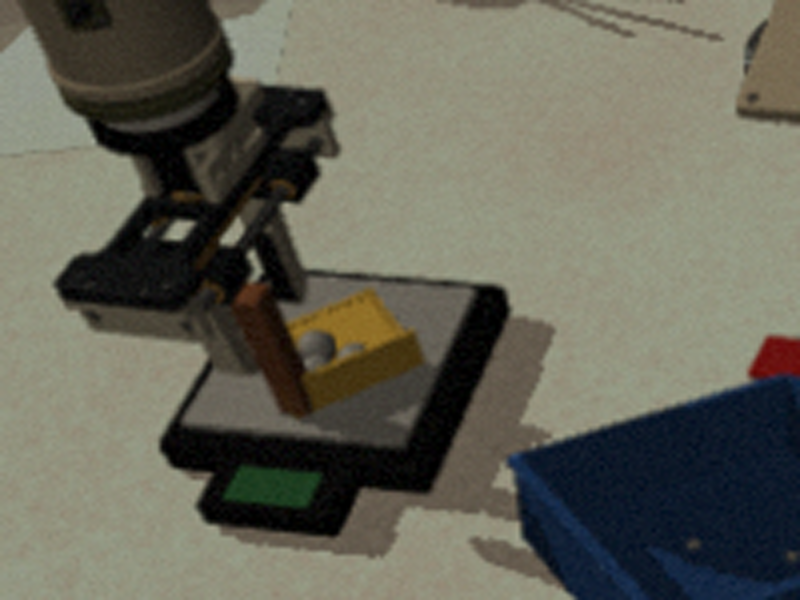

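Scoop stands on the plate with the balls in it, and the fingers are clear of the post. I'll retreat straight up.

>>> move_arm(plan=[7,0,0,-0.5,0,0,0,7,0,0,-2,0,0,0,7,0,0,-5,0,0,0,7,0,0,-9,0,0,0,7,0,0,-13,0,0,0,7,0,0,-15,0,0,0,7,0,-5,-15,0,0,0,7,0,-9,-15,0,0,0,7,4,-13,-15,0,0,0,7,6,-15,-15,0,0,0])

```text
clock: 23.37
eef_pos: [0.3636, -0.2388, 0.2834]
eef_rot: [[0.02, 1.0, -0.0], [1.0, -0.02, 0.0], [0.0, -0.0, -1.0]]
ft_force: [-0.3, -0.1, 0.8]
finger_gap: 0.07
```

>>> move_arm(plan=[7,4,0,-2,0,0,0,7,8,0,-2,0,0,0,7,12,0,-2,0,0,0,7,16,0,-2,0,0,0,7,20,0,-2,0,0,0,7,20,0,-2,0,0,0,7,20,0,-2,0,0,0])

```text
clock: 23.95
eef_pos: [0.3691, -0.0367, 0.3042]
eef_rot: [[0.012, 1.0, 0.002], [1.0, -0.012, 0.0], [0.0, 0.002, -1.0]]
ft_force: [-0.8, 0.2, -0.1]
finger_gap: 0.0699
```

Run:
```python
from h import *
from workcell import *
s=sense();print(s['clock'],s['eef_pos'],s['qd'],s['ft_force'])
for n in ['top','scene']:
    d=get_image(n);cv2.imwrite(f'pics/{n}9.png',d['image'][:,:,::-1]);np.savez(f"{n}9.npz",**{k:np.array(v) for k,v in d.items()})
t=load('top9.npz')
R,o=binT(*BIN);L=.1259;Q=np.array([[-L,0,.063],[L,0,.063],[0,L,.063],[0,-L,.063]])
a=t['image'][110:310,230:470].copy();a=cv2.resize(a,None,fx=3,fy=3,interpolation=2)
for x in np.r_[proj(t,Q@R.T+o),proj(t,[[.457,-.296,.042],[.510,-.297,.15]])]: cv2.circle(a,tuple(int(round(z)) for z in (x-[230,110]+.5)*3-.5),2,(0,255,0),-1)
cv2.imwrite('pics/top9c.png',a[:,:,::-1])
```

```text
23.95 [ 0.36905164 -0.03673577  0.30416963] [-0.08047286  0.02205912 -0.00551999 -0.01441364 -0.00754753 -0.02895514] [-0.84196171  0.17052729 -0.12653267]
```

View pics/top9c.png

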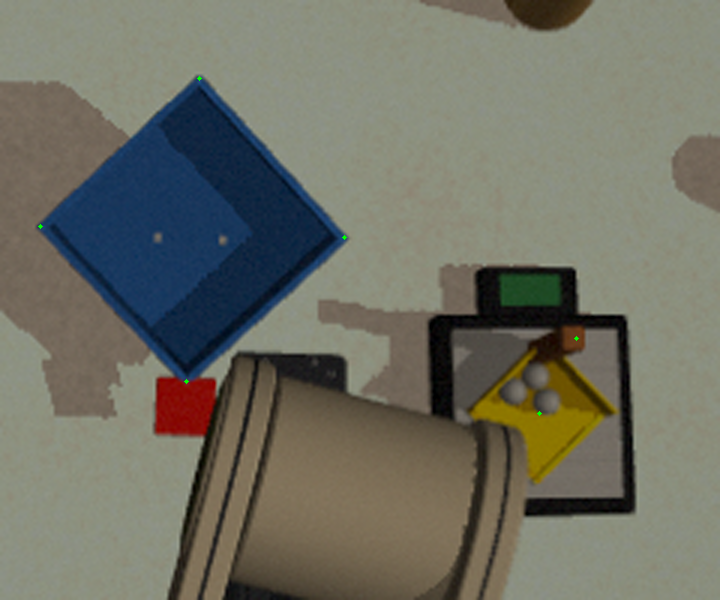

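View pics/scene9.png

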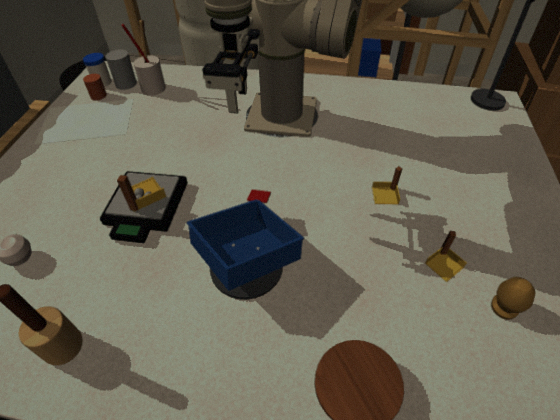

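>>> move_arm(plan=[7,0,0,0,0,0,0,7,0,0,0,0,0,0,7,0,0,0,0,0,0,7,0,0,0,0,0,0,7,0,0,0,0,0,0,7,0,0,0,0,0,0])

```text
clock: 24.55
eef_pos: [0.3689, -0.0391, 0.3034]
eef_rot: [[0.019, 1.0, -0.0], [1.0, -0.019, 0.001], [0.001, -0.0, -1.0]]
ft_force: [-0.5, -0.1, -0.7]
finger_gap: 0.0702
```

```bash
python3 -c "
from workcell import *
print(close_job())"
```

```text
the job is handed in; nothing more can be done
None
```

I tipped the bin to its stop and scooped all three balls out of the low corner with the largest yellow scoop. I stood the loaded scoop on the middle of the scale's steel plate, let go, backed away and handed the job in at about 24.6 s.

- **Scoop and balls:** the last pictures show the scoop upright on the plate with all three balls in its pan. From the arm's pose at release, the pan's middle is about 1 mm from the plate's measured centre.
- **Bin:** its rim corners in the last top view match the fully tipped model, so it stayed down.
- **Other objects:** the apple, egg and mallet look to be where they started in the last scene view.
- **Forces:** the highest readings I saw, between moves only, were about 34 N when pressing the tab with the fingertips at the stop, and about 12 N when pushing the scoop into the corner.

Two small pale dots appeared on the bin floor once it was tipped. They barely stood proud of the floor and did not catch the scoop. The hand-in gave no verdict, and none of my checks failed or disagreed.

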